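# Load the nut chopper from the divided snack dish and lock its lid

### The job

Get the chopper ready for chopping the brazil nuts: tip the nut side of the two-section dish out into the chopper's bowl, keeping every fig in the dish, and put the nuts that lie on the worktop in as well. Set the dish back upright on its round board. When all the nuts are in, lower the lid into the collar with its pins through the notches and turn it clockwise until it is fully home and tight; do not knock over or push away the salt shaker or the tin.

Things in the scene. Friction and masses are not known exactly. Their poses are not given: they have to be found in the camera images.
- chopper: food chopper fixed on the worktop, 172 mm across, 129 mm high: motor base, clear bowl, grey bayonet collar on top. Origin: centre of its underside. Its x axis (either way) runs through the two notches of the collar; z up.
- chopper_mouth (a point): centre of the bowl's mouth, 110 mm above the worktop, level with the top of the rubber seal on which the lid comes to lie. Mouth 122 mm wide; the bowl's floor, with a small blade, is 53 mm below. The collar round it is 137 mm wide inside, 172 mm outside; its top is 19 mm above this point.
- notch (a point): middle of one of two opposite notches (21 mm wide, open at the top) in the collar, 75 mm from its axis, at the collar's top; they let the lid's pins down. From there a clockwise turn (seen from above) carries the pins under falling ramps, met after about 10 degrees, level from 48 degrees, that draw the lid 2.5 mm down; a stop ends the turn at about 58 degrees. Walls bar the other direction.
- seal (a joint): spring-loaded rubber seal ring in the mouth, in m pressed down: 0 free, about 0.0005 with the lid merely lying on it, about 0.0019 with the lid cammed tight and let go (some 5 N of spring force; turning the lid takes 0.1 to 0.3 N m until the stop, and it stays where it is left).
- lid_grip (a point): point on the axis of the chopper's loose lid, in its upright bar grip, 37 mm above the lid's underside. The grey bar is 72 mm long (along x), 13 mm wide and stands from 14 to 50 mm above the underside. z up.
- lid: the chopper's lid, about 160 g: white disc 132 mm across, 14 mm thick, with the bar grip. Origin: centre of its underside, z up. Two bayonet pins, 8 mm round, their axis 8 mm above the underside, stand out at both ends of the bar's line (x axis) to 77 mm from the lid's axis: the bar must line up with the notches, either way round, for the pins to go in.
- board: fixed round wooden serving board, 216 mm across, 14 mm thick, the place of the dish; origin at the centre of its underside.
- dish: loose two-section white glazed snack dish, 194 mm long (x), 140 mm wide (y), about 260 g. Origin: centre of its underside, z up. A divider along y at x = 0, 36 mm high, parts it into two equal sections, nuts in one, figs in the other. Floor 5 mm thick to 52 mm from the divider, then a flare rising at 28 degrees to a pouring lip on each side; walls 34 mm high draw in towards the lips.
- dish_lip (a point): middle of one of the two pouring lips, at dish x = 97 mm, 28 mm above the underside, 91 mm wide inside; the other is its mirror image at x = -97 mm. Tipped about the divider's line, the lower section starts to empty over its lip at about 45 degrees and is surely empty at 55 to 60 degrees after a second or two; the divider holds back what is in the other.
- dish_grip (a point): point in the dish's grip: an upright slab in line with the divider, 12 mm thick (along dish x), 50 mm wide (along y), reaching from 36 to 85 mm above the dish's underside; the point is 62 mm above the underside.
- nut1_center (a point): three-sided oblong brazil nut kernel, 36 mm long (its x axis), 20 mm wide, 17 mm high, about 12 g; point at its centre, 8 mm above the flat side it lies on. It starts in a section of the dish. Absent in some runs.
- nut2_center (a point): three-sided oblong brazil nut kernel, 36 mm long (its x axis), 20 mm wide, 17 mm high, about 12 g; point at its centre, 8 mm above the flat side it lies on. It starts in a section of the dish. Absent in some runs.
- nut3_center (a point): three-sided oblong brazil nut kernel, 36 mm long (its x axis), 20 mm wide, 17 mm high, about 12 g; point at its centre, 8 mm above the flat side it lies on. It starts in a section of the dish. Absent in some runs.
- nut4_center (a point): three-sided oblong brazil nut kernel, 36 mm long (its x axis), 20 mm wide, 17 mm high, about 12 g; point at its centre, 8 mm above the flat side it lies on. It starts in a section of the dish. Absent in some runs.
- nut5_center (a point): three-sided oblong brazil nut kernel, 36 mm long (its x axis), 20 mm wide, 17 mm high, about 12 g; point at its centre, 8 mm above the flat side it lies on. It starts loose on the worktop in front of the board. Absent in some runs.
- nut6_center (a point): three-sided oblong brazil nut kernel, 36 mm long (its x axis), 20 mm wide, 17 mm high, about 12 g; point at its centre, 8 mm above the flat side it lies on. It starts loose on the worktop in front of the board. Absent in some runs.
- nut7_center (a point): three-sided oblong brazil nut kernel, 36 mm long (its x axis), 20 mm wide, 17 mm high, about 12 g; point at its centre, 8 mm above the flat side it lies on. It starts loose on the worktop in front of the board. Absent in some runs.
- fig1_center (a point): round flat dried fig, 34 mm across, 16 mm high with a short stem, in the other section of the dish; point at its centre, 8 mm above its flat underside.
- fig2_center (a point): round flat dried fig, 34 mm across, 16 mm high with a short stem, in the other section of the dish; point at its centre, 8 mm above its flat underside.
- fig3_center (a point): round flat dried fig, 34 mm across, 16 mm high with a short stem, in the other section of the dish; point at its centre, 8 mm above its flat underside.
- salt: salt shaker, 44 mm across, 90 mm high, bystander; origin at its foot
- tin: food tin, 75 mm across, 58 mm high, bystander; origin at its foot

How it is judged:
By the outcome, as a careful person would: the job done as asked, in the order asked, and still so for the second after the job is handed in, with the robot touching nothing.
Of nut1, nut2, nut3, nut4 only 2 to 4 are there at a start; the rules pass over those that are not, and their reading is None.
Of nut5, nut6, nut7 only 2 to 3 are there at a start; the rules pass over those that are not, and their reading is None.
At some moment in a run one of lid, nut5, nut6, nut7 may be knocked a few centimetres aside while the robot is not near it.
It also fails if it takes over 192 s, if anything falls off the work surface, if the arm or the gripper's body presses on something with over 40 N, if the wrist force passes 120 N, or if a joint passes its speed limit or range.

### The arm

A 6-joint arm with a two-finger parallel gripper is mounted at the origin on a cart in front of the work surface, level with it; the furniture and walls round the work are solid. World frame = base frame: x ahead of the robot, y to its left, z up, the work surface at z = 0. Lengths are in m, angles in degrees, forces in N, time in s.
With the tool pointing down it reaches from about 0.3 to 0.875 m from the base axis. Payload 6.4 kg.
Tool frame: the origin (TCP) lies where the fingers leave the gripper's body, on its centre line; the fingertips stand 64 mm ahead of it and the grasp point (between the pads) lies 45 mm ahead of it; z points along the fingers, y is the line along which they close (so a half turn about z gives the same grasp; the last joint's range is limited). The gripper opens to 88 mm and grips with 3 to 60 N. Pads are 18 mm wide; open, the fingers measure 123 mm over their backs; the gripper's body (75 mm by 187 mm) begins 45 mm behind the grasp point.
Start: joints at [-11.82, 10.359, 92.074, -0, 77.567, -11.82], TCP at [0.575, 0, 0.303] pointing down, gripper open.
Joint ranges: [-171.53, 171.53], [-51.25, 118.39], [17.06, 147.69], [-65.23, 245.23], [0, 150.52], [-178.68, 178.68]. Speed limits (degrees/s): [147.25, 147.25, 172.46, 180, 180, 180].

### API

Orientations are given as [roll, pitch, yaw] about the fixed x, y, z axes, in that order (R = Rz(yaw) Ry(pitch) Rx(roll)).
In Python, from plant import state, viewer, job gives the robot as it stands. The module is installed in compiled form; this text tells all that it offers.
- The arm moves only by the tool carry_out, never from a script. Its argument "rows" is a list of rows, each an object with "claw": the closure, from 0 (fully open) to 1 (shut); "xyz": the shift along the tool's x, y, z in cm, a list of three; "turn": the turn, a rotation vector about the tool's x, y, z in degrees, a list of three. A call has exactly 5 rows; each row shifts and turns the commanded pose from where the row before left it, along the tool's axes as they then stand; what a row does not reach is not made up. A row lasts 1/12 s, in which the tool goes at most 41.7 mm and 7.16 degrees, less where a joint would pass 70% of its speed; a pose out of reach is approached as far as the arm can. A call with a gripper value outside its range is refused whole. The fingers move at their own pace and stop on an object; "squeeze" is the grip in N (left out, the last holds). Time passes only in rows, so rows that do not move let the fingers close, or fill a call up. It gives the time, the measured TCP pose, the force, the opening and the grip force at its end, in the units of the state.
- state(): the state, without advancing time (a new reading comes with each control period).
- viewer.capture(name): name is "scene" or "top" or "wrist"; returns (picture, depth): 400x640x3 uint8, red, green, blue; 400x640 float32, m along the optical axis (not along the pixel's ray), 0 where there is no reading.
- viewer.get_calibration(name): a dict with "K" (3x3 intrinsics, pixels), "R" (3x3) and "t" (3): a world point X has camera coordinates R X + t. Camera axes: x right, y down, z forward; pixel columns grow to the right and rows downward; lengths in m; the calibration is good to about 2 mm. A picture is of the moment at which its call begins: read the wrist's pose just before it. get_calibration takes no time and is no camera call; for the wrist camera it gives the pose at the moment of the call.
- job.job_done(): hands the job in; it is judged then, once.
The state is a dict: "time_s": time; "joint_pos": joint angles; "qd": joint speeds; "joint_efforts": joint torques, N m; "tcp_pos": TCP position; "tool_rot": TCP orientation; "ft_force": force on the tool from outside, world axes, zero at the start; "wrist_torque": the same for the moment, N m; "width": finger opening in m; "gripper_force": force on a finger pad.
Only numpy, scipy, OpenCV 4.12 (cv2) and the standard library are available. Lean on these libraries where they do the work, as an engineer would, in place of code of your own. Each camera call takes 0.05 s, during which the arm holds its last target. There are 200 camera calls.

## Working session

There is one attempt and no reset: what is moved stays moved. The work goes in short steps, Python scripts to look and compute and a tool call to move; the robot and the scene stay as the last step left them, time stands still between calls to the robot, and variables do not carry over. Pictures are saved under pics/ and viewed, at most 14 in all, crops included, and the job is handed in when it is done.

Besides the shell and the picture viewer there is one more tool, called after "Call:" as name([rows], argument=value, ...), one row to a line, values as JSON. carry_out: Moves the arm, as the interface text tells. Its arguments: {"type":"object","properties":{"rows":{"type":"array","items":{"type":"object","properties":{"claw":{"type":"number"},"xyz":{"type":"array","items":{"type":"number"}},"turn":{"type":"array","items":{"type":"number"}}}}},"squeeze":{"type":"number"}},"required":["rows"]}

```bash
mkdir -p pics
cat > h.py <<'E'
import numpy as np, cv2
from plant import state, viewer, job
def cap(n,save=None):
    c=viewer.get_calibration(n); im,d=viewer.capture(n)
    if save: cv2.imwrite('pics/'+save,im[:,:,::-1])
    K,R,t=[np.array(c[k],float) for k in('K','R','t')]
    v,u=np.mgrid[:d.shape[0],:d.shape[1]]
    P=np.stack([(u-K[0,2])/K[0,0]*d,(v-K[1,2])/K[1,1]*d,d],-1)
    W=(P-t)@R   # R^T (p-t)
    W[d==0]=np.nan
    return im,d,W,(K,R,t)
E
python3 - <<'E'
from h import *
s=state();print(s)
for n in('scene','top'):
    im,d,W,c=cap(n,n+'0.png'); np.savez(n+'0.npz',im=im,W=W); print(n,-c[1].T@c[2],c[0][0,0])
E
```

```text
{'time_s': 0.0, 'joint_pos': array([-1.18199955e+01,  1.04008876e+01,  9.21299602e+01,  1.68529599e-03,
        7.75666655e+01, -1.18181041e+01]), 'qd': array([-0.02515852, -0.09199533,  0.10320904, -0.0109342 , -0.01424764,
        0.05238004]), 'joint_efforts': array([-5.85923790e-04, -4.33866942e+01, -3.41848969e+01,  7.00952648e-02,
        3.87157314e-02, -1.54040990e-04]), 'tcp_pos': array([5.74589273e-01, 1.11965636e-04, 3.01834215e-01]), 'tool_rot': array([-1.79904891e+02, -2.15815148e-02,  8.99977264e+01]), 'ft_force': array([ 0.11429651, -0.32711314,  0.30208876]), 'wrist_torque': array([-0.08209498, -0.01023308,  0.00616253]), 'gripper_force': 0.0, 'width': 0.08794121716613817}
scene [-0.15986736 -0.57050556  0.60774533] 371.9980305722265
top [ 0.42512272 -0.0088641   1.34792945] 478.37033415293837
```

View pics/top0.png

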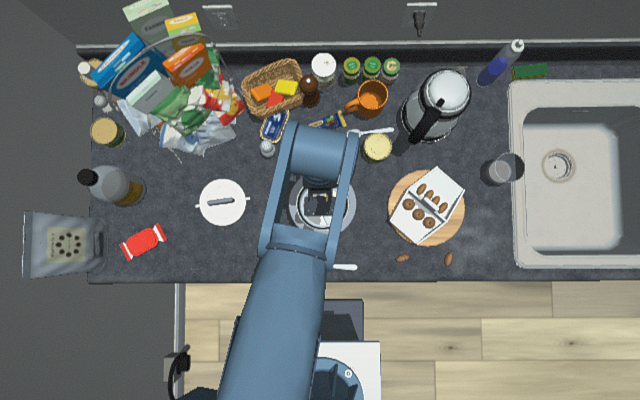

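View pics/scene0.png

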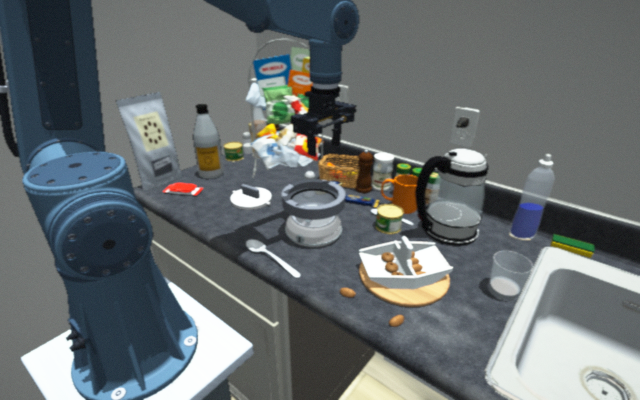

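Run:
```python
from h import *
z=np.load('top0.npz');im,W=z['im'],z['W']
c=im[150:280,370:480];cv2.imwrite('pics/dish_c.png',cv2.resize(c[:,:,::-1],None,fx=5,fy=4.5,interpolation=cv2.INTER_CUBIC))
for n,(u,v) in dict(nutA=(402,258),nutB=(448,259),salt=(267,148),tin=(376,147),lid=(221,203),grip1=(205,206),grip2=(236,199),boardL=(390,205),spoon=(345,267),collarL=(293,205),collarR=(350,210),kettle=(445,95),glass=(500,168)).items():
    print(n,W[v,u].round(3))
# board circle fit
hsv=cv2.cvtColor(im,cv2.COLOR_RGB2HSV)
m=(np.abs(W[...,2]-0.014)<.005)&(W[...,1]<-.15)&(W[...,1]>-.5)&(W[...,0]>.2)&(W[...,0]<.6)
p=W[m][:,:2];print('board bbox',p.min(0),p.max(0),m.sum())
(cx,r)=cv2.minEnclosingCircle(p.astype(np.float32));print(cx,r)
# white dish
m=(W[...,2]>.03)&(W[...,2]<.11)&(W[...,1]<-.2)&(W[...,1]>-.45)&(W[...,0]>.25)&(W[...,0]<.55)
p=W[m];print('dish',p.shape,p.min(0),p.max(0));print(cv2.minAreaRect(p[:,:2].astype(np.float32)))
g=p[p[:,2]>.07];print('grip',len(g),g.mean(0),cv2.minAreaRect(g[:,:2].astype(np.float32)))
# lid
m=(W[...,2]>.008)&(W[...,2]<.06)&(W[...,1]>.12)&(W[...,1]<.4)&(W[...,0]>.28)&(W[...,0]<.5)
p=W[m];print('lid',cv2.minEnclosingCircle(p[:,:2].astype(np.float32)),len(p),np.median(p,0))
g=p[p[:,2]>.035];print('bar',len(g),g.mean(0),cv2.minAreaRect(g[:,:2].astype(np.float32)))
```

```text
nutA [ 0.381 -0.222  0.021]
nutB [ 0.377 -0.349  0.02 ]
salt [0.677 0.143 0.086]
tin [ 0.683 -0.152  0.059]
lid [0.534 0.273 0.047]
grip1 [0.529 0.325 0.015]
grip2 [0.547 0.237 0.017]
boardL [ 0.528 -0.193  0.014]
spoon [ 0.356 -0.066  0.001]
collarL [0.521 0.07  0.131]
collarR [ 0.507 -0.075  0.128]
kettle [ 0.768 -0.294  0.246]
glass [ 0.63  -0.503  0.012]
board bbox [ 0.33331191 -0.48779232] [ 0.59993045 -0.18715885] 1666
(0.4660048484802246, -0.341827392578125) 0.18998779356479645
dish (1184, 3) [ 0.41883521 -0.38094244  0.03000715] [ 0.54992775 -0.20021402  0.1056349 ]
((0.4843750596046448, -0.2905579209327698), (0.18069696426391602, 0.1311131864786148), 89.96613311767578)
grip 116 [ 0.52255262 -0.28671121  0.09321219] ((0.5236923694610596, -0.28832942247390747), (0.04890451580286026, 0.012488434091210365), 48.05347442626953)
lid ((0.45087671279907227, 0.2791757881641388), 0.11766809970140457) 259 [0.48898459 0.27392161 0.01386422]
bar 0 [nan nan nan] ((0.0, 0.0), (0.0, 0.0), 0.0)<stdin>:18: RuntimeWarning: Mean of empty slice.
  ret = um.true_divide(
```

View pics/dish_c.png

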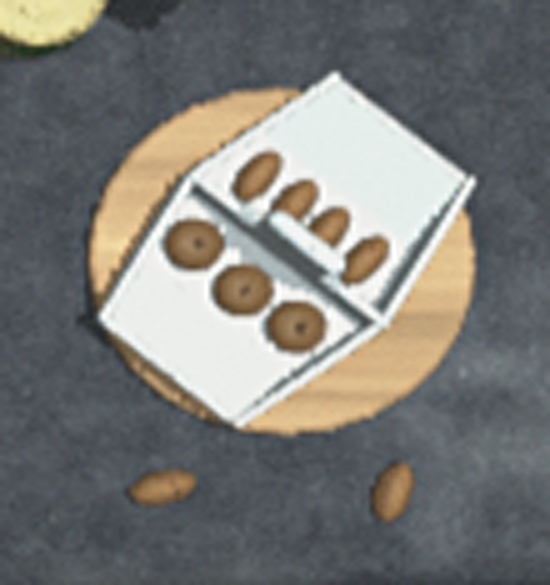

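Call:
carry_out([
  {"claw": 0,"xyz": [-2.4,-2.0,0],"turn": [0,0,0]},
  {"claw": 0,"xyz": [-2.4,-2.0,0],"turn": [0,0,0]},
  {"claw": 0,"xyz": [-2.4,-2.0,0],"turn": [0,0,0]},
  {"claw": 0,"xyz": [-2.4,-2.0,0],"turn": [0,0,0]},
  {"claw": 0,"xyz": [-2.4,-2.0,0],"turn": [0,0,0]},
])

```text
time_s: 0.52
tcp_pos: [0.4737, -0.1206, 0.3023]
tool_rot: [-180.0, -0.0, 90.0]
ft_force: [0.7, -0.8, 0.4]
width: 0.0881
gripper_force: 0.0
```

Call:
carry_out([
  {"claw": 0.6,"xyz": [-2.5,-2.0,0],"turn": [0,0,-4]},
  {"claw": 0.6,"xyz": [-2.5,-2.0,0],"turn": [0,0,-4]},
  {"claw": 0.6,"xyz": [-2.4,-2.0,0],"turn": [0,0,-4]},
  {"claw": 0.6,"xyz": [-2.4,-2.0,0],"turn": [0,0,-4]},
  {"claw": 0.6,"xyz": [-2.4,-1.5,0],"turn": [0,0,0]},
])

```text
time_s: 0.93
tcp_pos: [0.3963, -0.2536, 0.3025]
tool_rot: [-180.0, -0.0, 106.2]
ft_force: [-0.0, -0.5, 0.4]
width: 0.0568
gripper_force: 0.0
```

```bash
cat >> h.py <<'E'
def fitcirc(p):
    A=np.c_[2*p,np.ones(len(p))];s=np.linalg.lstsq(A,(p**2).sum(1),rcond=None)[0]
    return s[:2],np.sqrt(s[2]+s[:2]@s[:2])
def pca(p):
    c=p.mean(0);w,v=np.linalg.eigh(np.cov((p-c).T));return c,np.degrees(np.arctan2(v[1,1],v[0,1])),np.sqrt(w)
def brown(im):
    h=cv2.cvtColor(im,cv2.COLOR_RGB2HSV);return (h[...,0]<16)&(h[...,1]>110)&(h[...,2]>40)&(h[...,2]<210)
E
python3 - <<'E'
from h import *
s=state();print(s['time_s'],s['tcp_pos'],s['tool_rot'],s['joint_pos'],s['width'])
im,d,W,c=cap('wrist','w1.png');np.savez('w1.npz',im=im,W=W);print('wristcam',-c[1].T@c[2],c[1][2])
im,d,W,c=cap('top','top1.png');np.savez('top1.npz',im=im,W=W)
X,Y,Z=W[...,0],W[...,1],W[...,2]
m=(Z>.122)&(Z<.14)&(X>.38)&(X<.64)&(abs(Y)<.13);p=W[m];print('collar',m.sum(),fitcirc(p[:,:2]),p.min(0),p.max(0))
m=(Z>.008)&(Z<.06)&(X>.42)&(X<.64)&(Y>.17)&(Y<.4);p=W[m];print('lid',m.sum(),p.mean(0),p.min(0),p.max(0))
g=p[p[:,2]>.04];print('bar',len(g),pca(g[:,:2]),g[:,2].mean())
d_=np.hypot(*(p[:,:2]-p[:,:2].mean(0)).T);print('pins',pca(p[d_>.07][:,:2]),(d_>.07).sum())
E
```

```text
0.9333 [ 0.39632644 -0.25359003  0.30248955] [-1.79968436e+02 -2.69929120e-02  1.06195819e+02] [-4.71035835e+01 -3.34971747e+00  1.06568801e+02 -1.65047664e-02
  7.68192143e+01 -6.32956410e+01] 0.056842783968613066
wristcam [ 0.37880738 -0.18969415  0.38492204] [ 0.06965428 -0.24514739 -0.96698037]
collar 1236 (array([ 0.52393003, -0.00384321]), np.float64(0.07772574333616682)) [ 0.43850365 -0.08840968  0.12228414] [0.60882976 0.0809061  0.13790146]
lid 1739 [0.53823675 0.27577265 0.0176419 ] [0.43382431 0.17935325 0.00803958] [0.62889894 0.38704287 0.05697375]
bar 125 (array([0.53857596, 0.27595988]), np.float64(98.01815955016485), array([0.00367908, 0.02057809])) 0.049044410028220825
pins (array([0.54130007, 0.29753702]), np.float64(86.78738107776275), array([0.04667548, 0.07187133])) 29
```

View pics/w1.png

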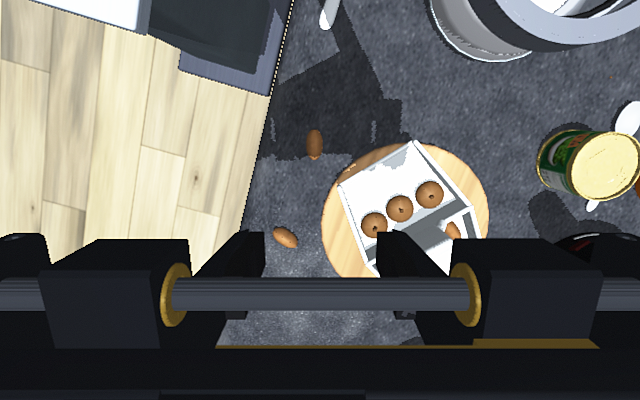

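Run:
```python
import cv2
im=cv2.imread('pics/top1.png');cv2.imwrite('pics/top1c.png',cv2.resize(im[130:290,180:480],None,fx=2.6,fy=2.6,interpolation=cv2.INTER_CUBIC))
```

```text
(no output)
```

View pics/top1c.png

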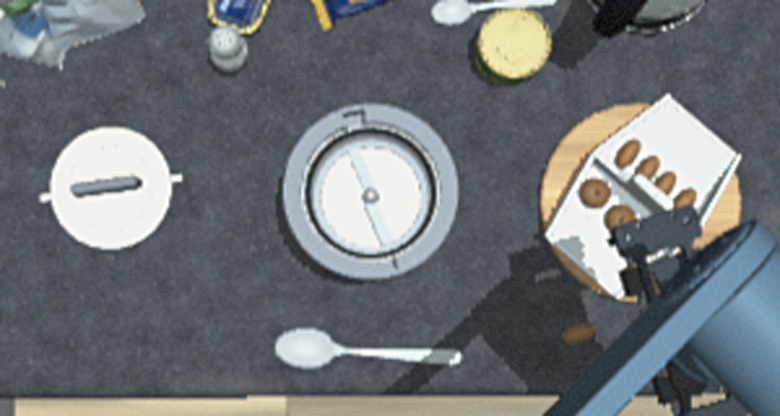

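Run:
```python
from h import *
z=np.load('w1.npz');im,W=z['im'],z['W']
X,Y,Z=W[...,0],W[...,1],W[...,2]
def comps(m,mn=30):
    n,l,st,ce=cv2.connectedComponentsWithStats(m.astype(np.uint8))
    for i in range(1,n):
        if st[i,4]>mn:
            p=W[l==i];p=p[np.isfinite(p[:,0])]
            if len(p)>mn: print(ce[i].round(),st[i,4],p.mean(0).round(4),pca(p[:,:2])[1].round(1),'zmax',np.percentile(p[:,2],95).round(3))
b=brown(im)&(X<.43)&(X>.3)&(Z<.04);comps(b)
t=np.load('top0.npz');im,W=t['im'],t['W']
print('top');comps(brown(im)&(W[...,0]>.32)&(W[...,0]<.43)&(W[...,1]<-.15)&(W[...,1]>-.5),15)
X,Y,Z=W[...,0],W[...,1],W[...,2]
h=cv2.cvtColor(im,cv2.COLOR_RGB2HSV)
m=(h[...,1]>70)&(h[...,0]>8)&(h[...,0]<25)&(h[...,2]>150)&(abs(Z-.014)<.008)&(Y<-.15)&(Y>-.45)&(X>.35)&(X<.62)
p=W[m][:,:2];c=p.mean(0)
from scipy.optimize import least_squares
hull=cv2.convexHull(p.astype(np.float32))[:,0];print('board',len(p),fitcirc(hull))
m=(Z>.035)&(Z<.11)&(Y<-.2)&(Y>-.4)&(X>.37)&(X<.62)&(h[...,1]<40)&(h[...,2]>120);p=W[m];print('dish rim',p.min(0),p.max(0))
g=p[(p[:,2]>.08)];print('grip',len(g),pca(g[:,:2]),g[:,2].mean(),cv2.minAreaRect(g[:,:2].astype(np.float32)))
# table edge
m=(abs(Z)<.006)&(Y<-.15)&(Y>-.45);print('edge x',np.percentile(X[m],.5))
```

```text
[314. 144.] 384 [ 0.3804 -0.223   0.0137] 105.1 zmax 0.018
[339. 180.] 44 [ 0.4218 -0.2573  0.0122] 55.1 zmax 0.015
[285. 236.] 249 [ 0.3766 -0.3468  0.0114] 164.6 zmax 0.016
top
[404. 257.] 17 [ 0.384  -0.2295  0.0141] 79.5 zmax 0.021
[448. 259.] 19 [ 0.377  -0.3491  0.0137] 168.7 zmax 0.019
board 1243 (array([ 0.48668969, -0.28978794]), np.float64(0.1253414089522078))
dish rim [ 0.41883521 -0.39037388  0.0350203 ] [ 0.61995004 -0.20021402  0.1056349 ]
grip 78 (array([ 0.52288924, -0.28877773]), np.float64(46.251320930831405), array([0.00303931, 0.01427391])) 0.09774654432915882 ((0.5241736769676208, -0.2887980043888092), (0.04887641966342926, 0.011110018938779831), 46.26057434082031)
edge x 0.043489746536629466
```

Call:
carry_out([
  {"claw": 0.5,"xyz": [1.1,-0.2,3.5],"turn": [0,0,0]},
  {"claw": 0.5,"xyz": [1.1,-0.2,3.9],"turn": [0,0,0]},
  {"claw": 0.5,"xyz": [1.2,-0.3,3.8],"turn": [0,0,0]},
  {"claw": 0.5,"xyz": [0,0,3.8],"turn": [0,0,0]},
  {"claw": 0.5,"xyz": [0,0,3.5],"turn": [0,0,0]},
], squeeze=12)

```text
time_s: 1.45
tcp_pos: [0.3813, -0.2201, 0.1158]
tool_rot: [-180.0, -0.1, 106.0]
ft_force: [0.5, -0.2, -0.1]
width: 0.0442
gripper_force: 0.0
```

Run:
```python
from h import *
s=state();print(s['tcp_pos'],s['tool_rot'],s['width'])
im,d,W,c=cap('wrist','w2.png')
X,Y,Z=W[...,0],W[...,1],W[...,2]
b=brown(im)&(X<.43)&(X>.3)&(Z<.04)
n,l,st,ce=cv2.connectedComponentsWithStats(b.astype(np.uint8))
for i in range(1,n):
    if st[i,4]>60:
        p=W[l==i];p=p[np.isfinite(p[:,0])];print(ce[i].round(),st[i,4],p.mean(0).round(4),pca(p[:,:2])[1].round(1),p.min(0),p.max(0))
```

```text
[ 0.38134793 -0.22008138  0.11582245] [-1.79993328e+02 -5.02359082e-02  1.06031165e+02] 0.04419877896844914
[316. 223.] 1187 [ 0.3794 -0.2201  0.0132] 104.7 [ 0.36936166 -0.24124874  0.00098077] [ 0.39078945 -0.2058035   0.01896644]
```

Call:
carry_out([
  {"claw": 0.5,"xyz": [-0.3,0,2.4],"turn": [0,0,0]},
  {"claw": 0.5,"xyz": [0,0,2.4],"turn": [0,0,0]},
  {"claw": 0.9,"xyz": [0,0,0],"turn": [0,0,0]},
  {"claw": 0.9,"xyz": [0,0,0],"turn": [0,0,0]},
  {"claw": 0.9,"xyz": [0,0,0],"turn": [0,0,0]},
])

```text
time_s: 1.92
tcp_pos: [0.3834, -0.2251, 0.0712]
tool_rot: [180.0, 0.1, 106.0]
ft_force: [-0.5, 0.0, 0.2]
width: 0.0261
gripper_force: 0.0
```

Call:
carry_out([
  {"claw": 0.9,"xyz": [0,0,0],"turn": [0,0,0]},
  {"claw": 0.9,"xyz": [0,0,-2],"turn": [0,0,0]},
  {"claw": 0.9,"xyz": [0,0,-4],"turn": [0,0,0]},
  {"claw": 0.9,"xyz": [0,0,-4],"turn": [0,0,0]},
  {"claw": 0.9,"xyz": [0,0,-4],"turn": [0,0,0]},
])

```text
time_s: 2.33
tcp_pos: [0.3826, -0.2246, 0.2129]
tool_rot: [180.0, 0.1, 106.0]
ft_force: [0.7, -0.7, 0.2]
width: 0.0092
gripper_force: 0.0
```

Call:
carry_out([
  {"claw": 0.5,"xyz": [0,0,0],"turn": [0,0,0]},
  {"claw": 0.5,"xyz": [0,0,4],"turn": [0,0,0]},
  {"claw": 0.5,"xyz": [0,0,4],"turn": [0,0,0]},
  {"claw": 0.5,"xyz": [0,0,0],"turn": [0,0,0]},
  {"claw": 0.5,"xyz": [0,0,0],"turn": [0,0,0]},
])

```text
time_s: 2.75
tcp_pos: [0.3817, -0.2238, 0.1292]
tool_rot: [-179.9, -0.2, 106.0]
ft_force: [-0.7, -0.3, 0.8]
width: 0.0402
gripper_force: 0.0
```

```bash
cat > nut.py <<'E'
from h import *
s=state();print(s['time_s'],s['tcp_pos'],s['tool_rot'],s['width'],s['joint_pos'].round(1))
im,d,W,c=cap('wrist','wl.png')
X,Y,Z=W[...,0],W[...,1],W[...,2]
b=brown(im)&(X<.43)&(X>.25)&(Z<.04)&(Y<-.1)
n,l,st,ce=cv2.connectedComponentsWithStats(b.astype(np.uint8))
yaw=np.radians(s['tool_rot'][2]);tx=np.array([np.cos(yaw),np.sin(yaw)]);ty=np.array([np.sin(yaw),-np.cos(yaw)])
for i in range(1,n):
    if st[i,4]>60:
        p=W[l==i];p=p[np.isfinite(p[:,0])];m=(p.min(0)+p.max(0))/2
        r=cv2.minAreaRect(p[p[:,2]>.004][:,:2].astype(np.float32))
        dd=np.array(r[0])-s['tcp_pos'][:2]
        print(ce[i].round(),st[i,4],'rect',np.round(r[0],4),np.round(r[1],4),r[2],'pca',pca(p[:,:2])[1].round(1),'zmax',p[:,2].max(),'tool dx,dy cm',(dd@tx*100).round(2),(dd@ty*100).round(2))
E
python3 nut.py
```

```text
2.75 [ 0.38174352 -0.22377018  0.12924895] [-179.88541436   -0.21956045  105.99873052] 0.0402480564337316 [-45.8   8.  117.9   0.   54.4 -61.8]
[322. 213.] 1074 rect [ 0.3831 -0.2229] [0.0193 0.0352] 13.30018424987793 pca 106.3 zmax 0.019132058424053116 tool dx,dy cm 0.05 0.15
```

Call:
carry_out([
  {"claw": 0.5,"xyz": [0.05,0.1,3],"turn": [0,0,0]},
  {"claw": 0.5,"xyz": [0,0,3.3],"turn": [0,0,0]},
  {"claw": 0.5,"xyz": [0,0,0],"turn": [0,0,0]},
  {"claw": 0.9,"xyz": [0,0,0],"turn": [0,0,0]},
  {"claw": 0.9,"xyz": [0,0,0],"turn": [0,0,0]},
])

```text
time_s: 3.22
tcp_pos: [0.3846, -0.2251, 0.0692]
tool_rot: [179.9, 0.2, 106.0]
ft_force: [-0.4, -0.8, 0.7]
width: 0.0329
gripper_force: 0.0
```

Call:
carry_out([
  {"claw": 0.9,"xyz": [0,0,0],"turn": [0,0,0]},
  {"claw": 0.9,"xyz": [0,0,0],"turn": [0,0,0]},
  {"claw": 0.9,"xyz": [0,0,0],"turn": [0,0,0]},
  {"claw": 0.9,"xyz": [0,0,0],"turn": [0,0,0]},
  {"claw": 0.9,"xyz": [0,0,0],"turn": [0,0,0]},
])

```text
time_s: 3.63
tcp_pos: [0.3844, -0.225, 0.0686]
tool_rot: [179.9, 0.2, 106.0]
ft_force: [-1.2, 1.8, 11.1]
width: 0.0188
gripper_force: 12.4
```

Call:
carry_out([
  {"claw": 0.9,"xyz": [0,0,-2],"turn": [0,0,0]},
  {"claw": 0.9,"xyz": [0,0,-3.8],"turn": [0,0,0]},
  {"claw": 0.9,"xyz": [0,0,-3.8],"turn": [0,0,0]},
  {"claw": 0.9,"xyz": [1.5,1.7,-3.4],"turn": [0,0,0]},
  {"claw": 0.9,"xyz": [2.0,2.3,-2.5],"turn": [0,0,0]},
])

```text
time_s: 4.05
tcp_pos: [0.4128, -0.1806, 0.2258]
tool_rot: [179.9, 0.2, 105.8]
ft_force: [0.9, 0.0, 0.2]
width: 0.0187
gripper_force: 11.9
```

Call:
carry_out([
  {"claw": 0.9,"xyz": [2.5,2.8,-2],"turn": [0,0,0]},
  {"claw": 0.9,"xyz": [2.5,2.8,0],"turn": [0,0,0]},
  {"claw": 0.9,"xyz": [2.5,2.8,0],"turn": [0,0,0]},
  {"claw": 0.9,"xyz": [2.5,2.8,0],"turn": [0,0,0]},
  {"claw": 0.9,"xyz": [2.5,2.8,0],"turn": [0,0,0]},
])

```text
time_s: 4.47
tcp_pos: [0.5127, -0.0195, 0.2425]
tool_rot: [179.9, 0.1, 106.0]
ft_force: [0.3, -1.0, -0.4]
width: 0.0188
gripper_force: 11.9
```

Call:
carry_out([
  {"claw": 0.9,"xyz": [1.4,1.5,2],"turn": [0,0,0]},
  {"claw": 0.9,"xyz": [0,0,3],"turn": [0,0,0]},
  {"claw": 0.9,"xyz": [0,0,1.5],"turn": [0,0,0]},
  {"claw": 0.9,"xyz": [0,0,0],"turn": [0,0,0]},
  {"claw": 0.9,"xyz": [0,0,0],"turn": [0,0,0]},
])

```text
time_s: 4.88
tcp_pos: [0.5221, -0.0035, 0.1763]
tool_rot: [-179.9, -0.0, 106.0]
ft_force: [0.3, -0.4, 1.1]
width: 0.0188
gripper_force: 11.9
```

Call:
carry_out([
  {"claw": 0.4,"xyz": [0,0,0],"turn": [0,0,0]},
  {"claw": 0.4,"xyz": [0,0,0],"turn": [0,0,0]},
  {"claw": 0.4,"xyz": [0,0,0],"turn": [0,0,0]},
  {"claw": 0.4,"xyz": [0,0,0],"turn": [0,0,0]},
  {"claw": 0.5,"xyz": [0,0,-2.5],"turn": [0,0,0]},
])

```text
time_s: 5.3
tcp_pos: [0.5201, -0.0035, 0.1981]
tool_rot: [-179.6, -0.2, 106.0]
ft_force: [0.0, 0.0, -0.1]
width: 0.0439
gripper_force: 0.0
```

Call:
carry_out([
  {"claw": 0.5,"xyz": [0,0,-3.5],"turn": [0,0,0]},
  {"claw": 0.5,"xyz": [-1.4,-1.2,-2],"turn": [0,0,0]},
  {"claw": 0.5,"xyz": [-2.9,-2.4,0],"turn": [0,0,0]},
  {"claw": 0.5,"xyz": [-2.9,-2.4,0],"turn": [0,0,0]},
  {"claw": 0.5,"xyz": [-2.9,-2.4,0],"turn": [0,0,0]},
])

```text
time_s: 5.72
tcp_pos: [0.4693, -0.1251, 0.2577]
tool_rot: [179.9, 0.1, 106.1]
ft_force: [0.6, 0.0, 0.1]
width: 0.0439
gripper_force: 0.0
```

Call:
carry_out([
  {"claw": 0.5,"xyz": [-2.9,-2.4,0],"turn": [0,0,0]},
  {"claw": 0.5,"xyz": [-2.9,-2.4,0],"turn": [0,0,0]},
  {"claw": 0.5,"xyz": [-2.9,-2.4,0],"turn": [0,0,0]},
  {"claw": 0.5,"xyz": [-2.9,-2.4,0],"turn": [0,0,0]},
  {"claw": 0.5,"xyz": [-2.9,-2.4,0],"turn": [0,0,0]},
])

```text
time_s: 6.13
tcp_pos: [0.3932, -0.2982, 0.2571]
tool_rot: [180.0, 0.1, 106.0]
ft_force: [0.3, -0.3, 0.2]
width: 0.0442
gripper_force: 0.0
```

Call:
carry_out([
  {"claw": 0.5,"xyz": [-2.9,-2.0,1],"turn": [0,0,-7]},
  {"claw": 0.5,"xyz": [0,0,2],"turn": [0,0,-7]},
  {"claw": 0.5,"xyz": [0,0,2],"turn": [0,0,-7]},
  {"claw": 0.5,"xyz": [0,0,2.5],"turn": [0,0,-7]},
  {"claw": 0.5,"xyz": [0,0,2],"turn": [0,0,-7]},
])

```text
time_s: 6.55
tcp_pos: [0.3826, -0.3302, 0.1605]
tool_rot: [-180.0, 0.0, 141.3]
ft_force: [0.8, 0.3, -0.7]
width: 0.0441
gripper_force: 0.0
```

```bash
python3 nut.py
```

```text
6.55 [ 0.38261486 -0.33024621  0.16048113] [-1.79996178e+02  2.73323485e-02  1.41269573e+02] 0.04413945650709739 [ -54.3   12.   108.4    0.    59.6 -105.5]
[402. 199.] 814 rect [ 0.4213 -0.2856] [0.0173 0.1003] 0.030263280496001244 pca 84.2 zmax 0.01588349112246582 tool dx,dy cm -0.22 5.91
[294. 210.] 853 rect [ 0.3767 -0.3509] [0.0196 0.0356] 71.79795837402344 pca 163.2 zmax 0.019217552096078477 tool dx,dy cm -0.83 -1.99
```

Call:
carry_out([
  {"claw": 0.5,"xyz": [-0.8,-2.0,1.5],"turn": [0,0,0]},
  {"claw": 0.5,"xyz": [0,0,2],"turn": [0,0,-7]},
  {"claw": 0.5,"xyz": [0,0,2],"turn": [0,0,-7]},
  {"claw": 0.5,"xyz": [0,0,1.5],"turn": [0,0,-7]},
  {"claw": 0.5,"xyz": [0,0,0],"turn": [0,0,0]},
])

```text
time_s: 7.02
tcp_pos: [0.3757, -0.3493, 0.0895]
tool_rot: [179.8, -0.2, 162.1]
ft_force: [-0.9, 0.6, -0.9]
width: 0.0439
gripper_force: 0.0
```

Call:
carry_out([
  {"claw": 0.5,"xyz": [0,0,1.4],"turn": [0,0,0]},
  {"claw": 0.5,"xyz": [0,0,1.1],"turn": [0,0,0]},
  {"claw": 0.5,"xyz": [0,0,0],"turn": [0,0,0]},
  {"claw": 0.9,"xyz": [0,0,0],"turn": [0,0,0]},
  {"claw": 0.9,"xyz": [0,0,0],"turn": [0,0,0]},
])

```text
time_s: 7.43
tcp_pos: [0.377, -0.3508, 0.0672]
tool_rot: [-180.0, 0.0, 161.9]
ft_force: [-0.5, -0.4, 0.3]
width: 0.0328
gripper_force: 0.0
```

Call:
carry_out([
  {"claw": 0.9,"xyz": [0,0,0],"turn": [0,0,0]},
  {"claw": 0.9,"xyz": [0,0,0],"turn": [0,0,0]},
  {"claw": 0.9,"xyz": [0,0,0],"turn": [0,0,0]},
  {"claw": 0.9,"xyz": [0,0,0],"turn": [0,0,0]},
  {"claw": 0.9,"xyz": [0,0,0],"turn": [0,0,0]},
])

```text
time_s: 7.85
tcp_pos: [0.377, -0.3508, 0.067]
tool_rot: [-180.0, 0.1, 162.0]
ft_force: [-0.7, 1.4, 5.5]
width: 0.0194
gripper_force: 12.2
```

Call:
carry_out([
  {"claw": 0.9,"xyz": [0,0,-2],"turn": [0,0,0]},
  {"claw": 0.9,"xyz": [0,0,-3.8],"turn": [0,0,0]},
  {"claw": 0.9,"xyz": [0,0,-4],"turn": [0,0,0]},
  {"claw": 0.9,"xyz": [0,0,-4],"turn": [0,0,0]},
  {"claw": 0.9,"xyz": [-0.3,2.0,-3],"turn": [0,0,0]},
])

```text
time_s: 8.27
tcp_pos: [0.3854, -0.3347, 0.2378]
tool_rot: [-179.8, 0.2, 161.9]
ft_force: [0.3, -1.6, -0.0]
width: 0.0196
gripper_force: 11.9
```

Call:
carry_out([
  {"claw": 0.9,"xyz": [-0.3,3.5,-1],"turn": [0,0,0]},
  {"claw": 0.9,"xyz": [-0.3,3.5,0],"turn": [0,0,0]},
  {"claw": 0.9,"xyz": [-0.3,3.5,0],"turn": [0,0,0]},
  {"claw": 0.9,"xyz": [-0.3,3.5,0],"turn": [0,0,0]},
  {"claw": 0.9,"xyz": [-0.3,3.5,0],"turn": [0,0,0]},
])

```text
time_s: 8.68
tcp_pos: [0.4543, -0.1689, 0.2445]
tool_rot: [-180.0, 0.0, 162.0]
ft_force: [1.3, -0.3, -0.3]
width: 0.0189
gripper_force: 11.9
```

Call:
carry_out([
  {"claw": 0.9,"xyz": [-0.3,3.5,0],"turn": [0,0,0]},
  {"claw": 0.9,"xyz": [-0.3,3.5,0],"turn": [0,0,0]},
  {"claw": 0.9,"xyz": [-0.3,3.5,0],"turn": [0,0,0]},
  {"claw": 0.9,"xyz": [-0.3,3.5,0],"turn": [0,0,0]},
  {"claw": 0.9,"xyz": [-0.1,3.5,0],"turn": [0,0,0]},
])

```text
time_s: 9.1
tcp_pos: [0.5209, -0.0063, 0.2443]
tool_rot: [-180.0, 0.0, 162.0]
ft_force: [0.2, -0.1, 0.0]
width: 0.019
gripper_force: 11.9
```

Call:
carry_out([
  {"claw": 0.9,"xyz": [0,0.5,1.5],"turn": [0,0,0]},
  {"claw": 0.9,"xyz": [0,0,3],"turn": [0,0,0]},
  {"claw": 0.9,"xyz": [0,0,2.5],"turn": [0,0,0]},
  {"claw": 0.9,"xyz": [0,0,0],"turn": [0,0,0]},
  {"claw": 0.9,"xyz": [0,0,0],"turn": [0,0,0]},
])

```text
time_s: 9.52
tcp_pos: [0.521, -0.003, 0.1732]
tool_rot: [-180.0, -0.2, 162.0]
ft_force: [0.3, -0.8, 0.0]
width: 0.0191
gripper_force: 11.9
```

Call:
carry_out([
  {"claw": 0.4,"xyz": [0,0,0],"turn": [0,0,0]},
  {"claw": 0.4,"xyz": [0,0,0],"turn": [0,0,0]},
  {"claw": 0.4,"xyz": [0,0,0],"turn": [0,0,0]},
  {"claw": 0.4,"xyz": [0,0,0],"turn": [0,0,0]},
  {"claw": 0.4,"xyz": [0,0,-3],"turn": [0,0,0]},
])

```text
time_s: 9.93
tcp_pos: [0.5192, -0.0029, 0.2005]
tool_rot: [-180.0, -0.5, 162.0]
ft_force: [-0.6, 0.0, -0.5]
width: 0.0502
gripper_force: 0.0
```

Call:
carry_out([
  {"claw": 0.4,"xyz": [0,0,-4],"turn": [0,0,0]},
  {"claw": 0.4,"xyz": [-0.5,-1.5,-2],"turn": [0,0,0]},
  {"claw": 0.4,"xyz": [-1.1,-3.4,0],"turn": [0,0,0]},
  {"claw": 0.4,"xyz": [-1.1,-3.4,0],"turn": [0,0,0]},
  {"claw": 0.4,"xyz": [-1.1,-3.4,0],"turn": [0,0,0]},
])

```text
time_s: 10.35
tcp_pos: [0.5224, -0.1276, 0.2661]
tool_rot: [-180.0, 0.2, 162.1]
ft_force: [1.0, -0.4, -0.0]
width: 0.0531
gripper_force: 0.0
```

Call:
carry_out([
  {"claw": 0.4,"xyz": [-1.1,-3.4,0],"turn": [0,0,0]},
  {"claw": 0.4,"xyz": [-1.1,-3.4,0],"turn": [0,0,0]},
  {"claw": 0.4,"xyz": [-1.1,-3.4,0],"turn": [0,0,0]},
  {"claw": 0.4,"xyz": [-1.1,-3.4,0],"turn": [0,0,0]},
  {"claw": 0.4,"xyz": [-0.7,-1.8,0],"turn": [0,0,2.2]},
])

```text
time_s: 10.77
tcp_pos: [0.5225, -0.2926, 0.2652]
tool_rot: [-179.9, 0.1, 159.7]
ft_force: [0.4, 0.8, 0.1]
width: 0.0528
gripper_force: 0.0
```

Call:
carry_out([
  {"claw": 0.4,"xyz": [0,0,0],"turn": [0,0,7.1]},
  {"claw": 0.4,"xyz": [0,0,0],"turn": [0,0,7.1]},
  {"claw": 0.4,"xyz": [0,0,0],"turn": [0,0,7.1]},
  {"claw": 0.4,"xyz": [0,0,0],"turn": [0,0,7.1]},
  {"claw": 0.4,"xyz": [0,0,0],"turn": [0,0,7.1]},
])

```text
time_s: 11.18
tcp_pos: [0.523, -0.2889, 0.265]
tool_rot: [180.0, 0.0, 123.9]
ft_force: [-0.7, -0.5, -0.1]
width: 0.0531
gripper_force: 0.0
```

Call:
carry_out([
  {"claw": 0.4,"xyz": [0,0,0],"turn": [0,0,7.1]},
  {"claw": 0.4,"xyz": [0,0,0],"turn": [0,0,7.1]},
  {"claw": 0.4,"xyz": [0,0,0],"turn": [0,0,7.1]},
  {"claw": 0.4,"xyz": [0,0,0],"turn": [0,0,7.1]},
  {"claw": 0.4,"xyz": [0,0,0],"turn": [0,0,7.1]},
])

```text
time_s: 11.6
tcp_pos: [0.523, -0.2888, 0.2651]
tool_rot: [180.0, 0.0, 88.4]
ft_force: [0.1, -1.2, 0.2]
width: 0.0526
gripper_force: 0.0
```

Call:
carry_out([
  {"claw": 0.4,"xyz": [0,0,0],"turn": [0,0,7.1]},
  {"claw": 0.4,"xyz": [0,0,0],"turn": [0,0,7.1]},
  {"claw": 0.4,"xyz": [0,0,0],"turn": [0,0,7.1]},
  {"claw": 0.4,"xyz": [0,0,0],"turn": [0,0,7.1]},
  {"claw": 0.4,"xyz": [0,0,0],"turn": [0,0,7.1]},
])

```text
time_s: 12.02
tcp_pos: [0.523, -0.2888, 0.2651]
tool_rot: [179.9, 0.0, 52.9]
ft_force: [0.2, -0.4, 0.2]
width: 0.053
gripper_force: 0.0
```

Call:
carry_out([
  {"claw": 0.4,"xyz": [0,0,0],"turn": [0,0,7.1]},
  {"claw": 0.4,"xyz": [0,0,0],"turn": [0,7,0]},
  {"claw": 0.4,"xyz": [0,0,0],"turn": [0,7,0]},
  {"claw": 0.4,"xyz": [0,0,0],"turn": [0,0,0]},
  {"claw": 0.4,"xyz": [0,0,0],"turn": [0,0,0]},
])

```text
time_s: 12.43
tcp_pos: [0.522, -0.2898, 0.2646]
tool_rot: [-180.0, -13.8, 46.0]
ft_force: [0.2, -1.0, -0.1]
width: 0.053
gripper_force: 0.0
```

```bash
python3 -c "
from h import *
s=state();print(s['tcp_pos'],s['tool_rot'],s['joint_pos'].round(2))"
```

```text
[ 0.52203282 -0.28977849  0.26455605] [-179.99512535  -13.81583452   46.04616445] [-46.26  14.05  93.13  14.38  73.89  -6.45]
```

Call:
carry_out([
  {"claw": 0.4,"xyz": [0,0,0],"turn": [0,-7,0]},
  {"claw": 0.4,"xyz": [0,0,0],"turn": [0,-7,0]},
  {"claw": 0.4,"xyz": [0,0,0],"turn": [0,0,0]},
  {"claw": 0.4,"xyz": [0,0,0],"turn": [0,0,0]},
  {"claw": 0.4,"xyz": [0,0,0],"turn": [0,0,0]},
])

```text
time_s: 12.85
tcp_pos: [0.5234, -0.2878, 0.2643]
tool_rot: [-180.0, -0.1, 46.3]
ft_force: [0.2, -0.6, 0.1]
width: 0.0529
gripper_force: 0.0
```

Run:
```python
from h import *
s=state();print(s['tcp_pos'],s['tool_rot'],s['joint_pos'].round(2),s['width'])
im,d,W,c=cap('wrist','w3.png');np.savez('w3.npz',im=im,W=W)
X,Y,Z=W[...,0],W[...,1],W[...,2]
h=cv2.cvtColor(im,cv2.COLOR_RGB2HSV)
m=(Z>.075)&(Z<.11)&(abs(X-.523)<.06)&(abs(Y+.289)<.06)&(h[...,1]<60)&(h[...,2]>100);g=W[m];print(len(g),g[:,2].max())
g=g[g[:,2]>.09];print(pca(g[:,:2]),cv2.minAreaRect(g[:,:2].astype(np.float32)))
b=brown(im)&(X<.45)&(X>.25)&(Z<.013)&(Z>-.05);print(b.sum())
im,d,W,c=cap('top','top2.png')
```

```text
[ 0.52339925 -0.28783893  0.26432821] [-1.79996532e+02 -1.09614959e-01  4.62856322e+01] [-40.23  15.18  90.88   0.11  73.93   3.45] 0.0529056433766543
802 0.10179482722602734
(array([ 0.52579028, -0.28674919]), np.float64(48.079847803932495), array([0.00331706, 0.01362672])) ((0.5248969793319702, -0.2877670228481293), (0.049265339970588684, 0.011931290850043297), 46.49602127075195)
0
```

View pics/w3.png

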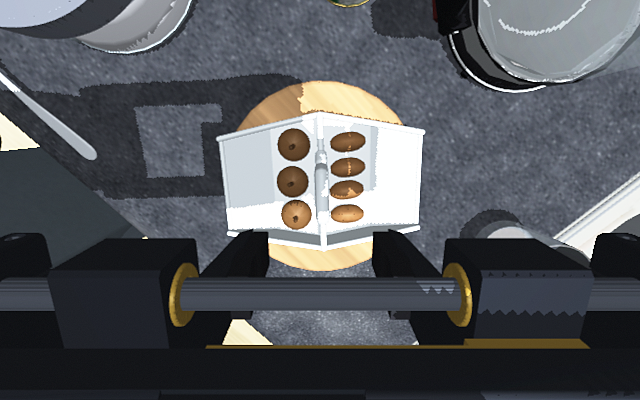

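Call:
carry_out([
  {"claw": 0.4,"xyz": [0.1,0.1,3],"turn": [0,0,0]},
  {"claw": 0.4,"xyz": [0,0,4],"turn": [0,0,0]},
  {"claw": 0.4,"xyz": [0,0,4],"turn": [0,0,0]},
  {"claw": 0.4,"xyz": [0,0,2],"turn": [0,0,0]},
  {"claw": 0.4,"xyz": [0,0,1.1],"turn": [0,0,0]},
], squeeze=35)

```text
time_s: 13.37
tcp_pos: [0.5221, -0.2877, 0.1193]
tool_rot: [-179.6, -0.0, 46.1]
ft_force: [-0.1, -0.8, 0.9]
width: 0.0527
gripper_force: 0.0
```

Call:
carry_out([
  {"claw": 0.4,"xyz": [0,0,0],"turn": [0,0,0]},
  {"claw": 0.9,"xyz": [0,0,0],"turn": [0,0,0]},
  {"claw": 0.9,"xyz": [0,0,0],"turn": [0,0,0]},
  {"claw": 0.9,"xyz": [0,0,0],"turn": [0,0,0]},
  {"claw": 0.9,"xyz": [0,0,0],"turn": [0,0,0]},
])

```text
time_s: 13.78
tcp_pos: [0.5253, -0.2893, 0.1253]
tool_rot: [179.8, -0.0, 46.2]
ft_force: [0.0, -0.6, -0.4]
width: 0.0283
gripper_force: 0.0
```

Call:
carry_out([
  {"claw": 0.95,"xyz": [0,0,0],"turn": [0,0,0]},
  {"claw": 0.95,"xyz": [0,0,0],"turn": [0,0,0]},
  {"claw": 0.95,"xyz": [0,0,0],"turn": [0,0,0]},
  {"claw": 0.95,"xyz": [0,0,0],"turn": [0,0,0]},
  {"claw": 0.95,"xyz": [0,0,0],"turn": [0,0,0]},
])

```text
time_s: 14.2
tcp_pos: [0.5247, -0.2887, 0.124]
tool_rot: [180.0, -0.0, 46.2]
ft_force: [-0.7, 1.7, 5.4]
width: 0.0113
gripper_force: 34.9
```

Call:
carry_out([
  {"claw": 0.95,"xyz": [0,0,-0.7],"turn": [0,0,0]},
  {"claw": 0.95,"xyz": [0,0,-1.3],"turn": [0,0,0]},
  {"claw": 0.95,"xyz": [0,0,-2],"turn": [0,0,0]},
  {"claw": 0.95,"xyz": [0,0,-2.5],"turn": [0,0,0]},
  {"claw": 0.95,"xyz": [0,0,-2.5],"turn": [0,0,0]},
])

```text
time_s: 14.62
tcp_pos: [0.5238, -0.288, 0.214]
tool_rot: [-179.9, 0.0, 46.2]
ft_force: [-0.0, -0.5, -4.2]
width: 0.0117
gripper_force: 34.9
```

Call:
carry_out([
  {"claw": 0.95,"xyz": [0,0,-2.5],"turn": [0,0,0]},
  {"claw": 0.95,"xyz": [0,0,-2.5],"turn": [0,0,0]},
  {"claw": 0.95,"xyz": [0,0,-2],"turn": [0,0,0]},
  {"claw": 0.95,"xyz": [0,0,-1.2],"turn": [0,0,0]},
  {"claw": 0.95,"xyz": [0.5,-0.5,-0.4],"turn": [0,0,0]},
])

```text
time_s: 15.03
tcp_pos: [0.5247, -0.2827, 0.3022]
tool_rot: [179.7, 0.0, 46.1]
ft_force: [-1.0, -0.1, -3.6]
width: 0.0116
gripper_force: 34.9
```

Call:
carry_out([
  {"claw": 0.95,"xyz": [1.1,-1.05,0],"turn": [0,0,0]},
  {"claw": 0.95,"xyz": [1.7,-1.65,0],"turn": [0,0,0]},
  {"claw": 0.95,"xyz": [2.0,-1.9,0],"turn": [0,0,0]},
  {"claw": 0.95,"xyz": [2.0,-1.9,0],"turn": [0,0,0]},
  {"claw": 0.95,"xyz": [2.0,-1.9,0],"turn": [0,0,0]},
])

```text
time_s: 15.45
tcp_pos: [0.5232, -0.1569, 0.2969]
tool_rot: [-179.8, 0.0, 46.2]
ft_force: [0.6, -0.7, -3.7]
width: 0.0116
gripper_force: 34.9
```

Call:
carry_out([
  {"claw": 0.95,"xyz": [2.0,-1.9,0],"turn": [0,0,0]},
  {"claw": 0.95,"xyz": [2.0,-1.9,0],"turn": [0,0,0]},
  {"claw": 0.95,"xyz": [2.0,-1.9,0],"turn": [0,0,0]},
  {"claw": 0.95,"xyz": [2.0,-1.9,0],"turn": [0,0,0]},
  {"claw": 0.95,"xyz": [2.0,-1.9,0],"turn": [0,0,0]},
])

```text
time_s: 15.87
tcp_pos: [0.5234, -0.019, 0.2971]
tool_rot: [-179.8, 0.1, 46.2]
ft_force: [0.8, -0.1, -2.8]
width: 0.012
gripper_force: 34.9
```

Call:
carry_out([
  {"claw": 0.95,"xyz": [1.9,-1.8,0],"turn": [0,0,0]},
  {"claw": 0.95,"xyz": [1.5,-1.4,0],"turn": [0,0,0]},
  {"claw": 0.95,"xyz": [1.0,-1.1,0],"turn": [0,0,2]},
  {"claw": 0.95,"xyz": [0,0,0],"turn": [0,0,5]},
  {"claw": 0.95,"xyz": [0,0,0],"turn": [0,0,6]},
])

```text
time_s: 16.28
tcp_pos: [0.5227, 0.0422, 0.297]
tool_rot: [-179.8, 0.2, 33.1]
ft_force: [0.0, -0.1, -3.6]
width: 0.0116
gripper_force: 34.8
```

Call:
carry_out([
  {"claw": 0.95,"xyz": [0,0,0],"turn": [0,0,7]},
  {"claw": 0.95,"xyz": [0,0,0],"turn": [0,0,7]},
  {"claw": 0.95,"xyz": [0,0,0],"turn": [0,0,7]},
  {"claw": 0.95,"xyz": [0,0,0],"turn": [0,0,6.2]},
  {"claw": 0.95,"xyz": [0,0,0],"turn": [0,0,6]},
])

```text
time_s: 16.7
tcp_pos: [0.5228, 0.041, 0.297]
tool_rot: [-179.9, 0.2, -0.3]
ft_force: [-0.3, 0.2, -3.4]
width: 0.0114
gripper_force: 34.9
```

Call:
carry_out([
  {"claw": 0.95,"xyz": [0,0,0],"turn": [0,0,0]},
  {"claw": 0.95,"xyz": [0,0,0],"turn": [0,0,0]},
  {"claw": 0.95,"xyz": [0,0,0],"turn": [0,0,0]},
  {"claw": 0.95,"xyz": [0,0,0],"turn": [0,0,0]},
  {"claw": 0.95,"xyz": [0,0,0],"turn": [0,0,0]},
])

```text
time_s: 17.12
tcp_pos: [0.5244, 0.0398, 0.299]
tool_rot: [-180.0, 0.0, 0.1]
ft_force: [-0.4, 0.1, -3.9]
width: 0.0117
gripper_force: 34.9
```

Run:
```python
from h import *
s=state();print(s['tcp_pos'],s['tool_rot'],s['joint_pos'].round(2),s['width'])
im,d,W,c=cap('wrist','w4.png');im2,d,W,c=cap('scene');m=np.vstack([im,im2])
cv2.imwrite('pics/m4.png',cv2.resize(m[:,:,::-1],(480,600)))
```

```text
[0.52435686 0.03983054 0.29902409] [-1.79991643e+02  3.05843429e-02  8.18420110e-02] [-8.6   4.26 99.31  0.   76.45 81.31] 0.011731154554980765
```

View pics/m4.png

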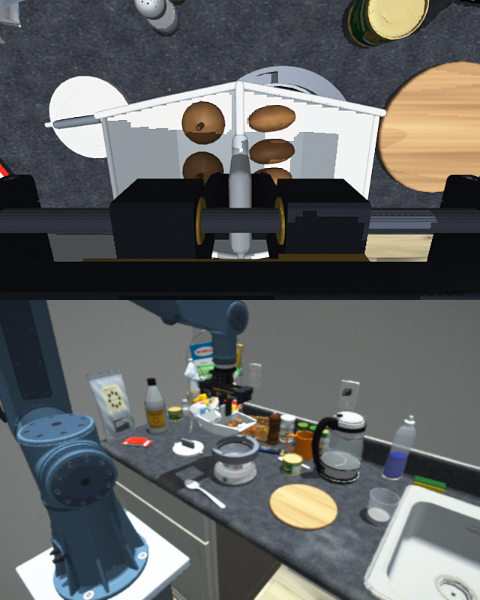

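Call:
carry_out([
  {"claw": 0.95,"xyz": [0,0.31,0],"turn": [4,0,0]},
  {"claw": 0.95,"xyz": [0,0.47,0],"turn": [6,0,0]},
  {"claw": 0.95,"xyz": [0,0.55,0],"turn": [7,0,0]},
  {"claw": 0.95,"xyz": [0,0.55,0],"turn": [7,0,0]},
  {"claw": 0.95,"xyz": [0,0.47,0],"turn": [6,0,0]},
])

```text
time_s: 17.63
tcp_pos: [0.5251, 0.016, 0.2954]
tool_rot: [-149.8, -0.2, 0.0]
ft_force: [0.0, 0.0, -4.5]
width: 0.0117
gripper_force: 34.9
```

```bash
cat > st.py <<'E'
from h import *
from scipy.spatial.transform import Rotation as Ro
s=state();R=Ro.from_euler('xyz',s['tool_rot'],degrees=True).as_matrix()
print(s['time_s'],s['tcp_pos'],s['tool_rot'],s['joint_pos'].round(1),s['width'],s['ft_force'].round(1))
g=s['tcp_pos']+.045*R[:,2]
print('grasp',g,'lip',g+R[:,1]*.097+R[:,2]*.037,'R',R.round(2).tolist())
E
python3 st.py
```

```text
17.6333 [0.52509659 0.01600255 0.29542608] [-1.49756292e+02 -2.00742136e-01  3.26688140e-03] [-24.4   7.7 100.1  27.4  86.1  60.2] 0.011724599182683383 [ 0.   0.  -4.5]
grasp [0.5252315  0.03866811 0.25655123] lip [ 0.52551838 -0.02649315  0.17573089] R [[1.0, 0.0, 0.0], [0.0, -0.86, 0.5], [0.0, -0.5, -0.86]]
```

Call:
carry_out([
  {"claw": 0.95,"xyz": [0,0.35,0],"turn": [4.5,0,0]},
  {"claw": 0.95,"xyz": [0,0.35,0],"turn": [4.5,0,0]},
  {"claw": 0.95,"xyz": [0,0.24,0],"turn": [3,0,0]},
  {"claw": 0.95,"xyz": [0,0.24,0],"turn": [3,0,0]},
  {"claw": 0.95,"xyz": [0,0.24,0],"turn": [3,0,0]},
])

```text
time_s: 18.05
tcp_pos: [0.5248, 0.0047, 0.2859]
tool_rot: [-132.0, -0.1, -0.0]
ft_force: [-0.6, -0.2, -2.3]
width: 0.0121
gripper_force: 34.9
```

Call:
carry_out([
  {"claw": 0.95,"xyz": [0,0.24,0],"turn": [3,0,0]},
  {"claw": 0.95,"xyz": [0,0.24,0],"turn": [3,0,0]},
  {"claw": 0.95,"xyz": [0,0.24,0],"turn": [3,0,0]},
  {"claw": 0.95,"xyz": [0,0.24,0],"turn": [3,0,0]},
  {"claw": 0.95,"xyz": [0,0,0],"turn": [0,0,0]},
])

```text
time_s: 18.47
tcp_pos: [0.5244, -0.0011, 0.2769]
tool_rot: [-119.9, 0.1, -0.1]
ft_force: [-0.2, 1.1, -3.0]
width: 0.0116
gripper_force: 34.9
```

Call:
carry_out([
  {"claw": 0.95,"xyz": [0,0,0],"turn": [0,0,0]},
  {"claw": 0.95,"xyz": [0,0,0],"turn": [0,0,0]},
  {"claw": 0.95,"xyz": [0,0,0],"turn": [0,0,0]},
  {"claw": 0.95,"xyz": [0,0,0],"turn": [0,0,0]},
  {"claw": 0.95,"xyz": [0,0,0],"turn": [0,0,0]},
])

```text
time_s: 18.88
tcp_pos: [0.5247, -0.0, 0.2788]
tool_rot: [-120.1, -0.1, 0.0]
ft_force: [0.1, -0.3, -3.1]
width: 0.0116
gripper_force: 34.9
```

Call:
carry_out([
  {"claw": 0.95,"xyz": [0,0,0],"turn": [0,0,0]},
  {"claw": 0.95,"xyz": [0,0,0],"turn": [0,0,0]},
  {"claw": 0.95,"xyz": [0,0,0],"turn": [0,0,0]},
  {"claw": 0.95,"xyz": [0,0,0],"turn": [0,0,0]},
  {"claw": 0.95,"xyz": [0,0,0],"turn": [0,0,0]},
])

```text
time_s: 19.3
tcp_pos: [0.5246, -0.0002, 0.2783]
tool_rot: [-120.0, -0.0, 0.0]
ft_force: [-0.8, -1.0, -2.7]
width: 0.0115
gripper_force: 34.9
```

```bash
python3 st.py
python3 - <<'E'
from h import *
im,d,W,c=cap('wrist','w5.png');im2,d,W,c=cap('scene','s5.png');m=np.vstack([im,im2])
cv2.imwrite('pics/m5.png',cv2.resize(m[:,:,::-1],(480,600)))
E
```

```text
19.3 [ 5.24578311e-01 -1.96445872e-04  2.78349382e-01] [-1.20002067e+02 -1.78851772e-04  2.26025033e-03] [-34.2  19.5  99.6  46.7 100.6  47.3] 0.01148934159387155 [-0.8 -1.  -2.7]
grasp [0.52457684 0.03877389 0.25584798] lip [0.52457781 0.02231313 0.15334411] R [[1.0, 0.0, -0.0], [0.0, -0.5, 0.87], [0.0, -0.87, -0.5]]
```

View pics/m5.png

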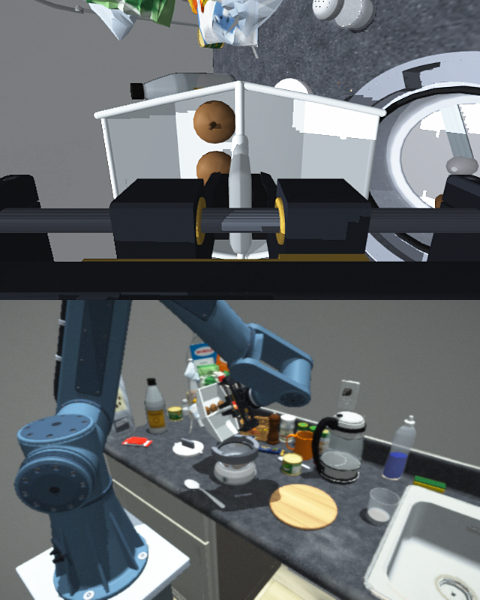

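Call:
carry_out([
  {"claw": 0.95,"xyz": [0,-0.31,0],"turn": [-4,0,0]},
  {"claw": 0.95,"xyz": [0,-0.55,0],"turn": [-7,0,0]},
  {"claw": 0.95,"xyz": [0,-0.55,0],"turn": [-7,0,0]},
  {"claw": 0.95,"xyz": [0,-0.55,0],"turn": [-7,0,0]},
  {"claw": 0.95,"xyz": [0,-0.55,0],"turn": [-7,0,0]},
])

```text
time_s: 19.82
tcp_pos: [0.5248, 0.0162, 0.2975]
tool_rot: [-152.3, -0.1, -0.1]
ft_force: [-0.4, 0.6, -3.4]
width: 0.0114
gripper_force: 34.9
```

Call:
carry_out([
  {"claw": 0.95,"xyz": [0,-0.55,0],"turn": [-7,0,0]},
  {"claw": 0.95,"xyz": [0,-0.55,0],"turn": [-7,0,0]},
  {"claw": 0.95,"xyz": [0,-0.55,0],"turn": [-7,0,0]},
  {"claw": 0.95,"xyz": [0,-0.55,0],"turn": [-7,0,0]},
  {"claw": 0.95,"xyz": [0,0,0],"turn": [0,0,-3]},
])

```text
time_s: 20.23
tcp_pos: [0.5241, 0.0405, 0.3041]
tool_rot: [179.7, -0.0, 3.2]
ft_force: [-0.1, 0.2, -3.2]
width: 0.0117
gripper_force: 34.9
```

Call:
carry_out([
  {"claw": 0.95,"xyz": [0,0,0],"turn": [0,0,-6]},
  {"claw": 0.95,"xyz": [0,0,0],"turn": [0,0,-7]},
  {"claw": 0.95,"xyz": [0,0,0],"turn": [0,0,-7]},
  {"claw": 0.95,"xyz": [0,0,0],"turn": [0,0,-7]},
  {"claw": 0.95,"xyz": [0,0,0],"turn": [0,0,-7]},
])

```text
time_s: 20.65
tcp_pos: [0.524, 0.0379, 0.3028]
tool_rot: [-179.9, 0.0, 37.3]
ft_force: [0.6, 0.1, -3.0]
width: 0.0116
gripper_force: 34.9
```

Call:
carry_out([
  {"claw": 0.95,"xyz": [0,0,0],"turn": [0,0,-6]},
  {"claw": 0.95,"xyz": [0,0,0],"turn": [0,0,-3.2]},
  {"claw": 0.95,"xyz": [-0.6,0.6,0],"turn": [0,0,0]},
  {"claw": 0.95,"xyz": [-1.2,1.15,0],"turn": [0,0,0]},
  {"claw": 0.95,"xyz": [-1.8,1.7,0],"turn": [0,0,0]},
])

```text
time_s: 21.07
tcp_pos: [0.5241, -0.0119, 0.3029]
tool_rot: [-179.9, -0.0, 46.2]
ft_force: [0.5, 0.1, -3.5]
width: 0.0118
gripper_force: 34.9
```

Call:
carry_out([
  {"claw": 0.95,"xyz": [-2.0,1.9,0],"turn": [0,0,0]},
  {"claw": 0.95,"xyz": [-2.0,1.9,0],"turn": [0,0,0]},
  {"claw": 0.95,"xyz": [-2.0,1.9,0],"turn": [0,0,0]},
  {"claw": 0.95,"xyz": [-2.0,1.9,0],"turn": [0,0,0]},
  {"claw": 0.95,"xyz": [-2.0,1.9,0],"turn": [0,0,0]},
])

```text
time_s: 21.48
tcp_pos: [0.5233, -0.152, 0.303]
tool_rot: [-179.9, -0.0, 46.0]
ft_force: [-0.1, -0.5, -3.8]
width: 0.0116
gripper_force: 34.9
```

Call:
carry_out([
  {"claw": 0.95,"xyz": [-2.0,1.9,0],"turn": [0,0,0]},
  {"claw": 0.95,"xyz": [-2.0,1.9,0],"turn": [0,0,0]},
  {"claw": 0.95,"xyz": [-2.0,1.9,0],"turn": [0,0,0]},
  {"claw": 0.95,"xyz": [-2.0,1.9,0],"turn": [0,0,0]},
  {"claw": 0.95,"xyz": [-1.2,1.15,0],"turn": [0,0,0]},
])

```text
time_s: 21.9
tcp_pos: [0.5226, -0.2803, 0.3028]
tool_rot: [-180.0, 0.0, 46.0]
ft_force: [-0.2, -0.1, -3.1]
width: 0.0114
gripper_force: 34.9
```

Call:
carry_out([
  {"claw": 0.95,"xyz": [-0.8,0.7,0],"turn": [0,0,0]},
  {"claw": 0.95,"xyz": [0,0,0],"turn": [0,0,0]},
  {"claw": 0.95,"xyz": [0,0,0],"turn": [0,0,0]},
  {"claw": 0.95,"xyz": [0,0,0],"turn": [0,0,0]},
  {"claw": 0.95,"xyz": [0,0,0],"turn": [0,0,0]},
])

```text
time_s: 22.32
tcp_pos: [0.5231, -0.2865, 0.3032]
tool_rot: [-180.0, -0.0, 46.3]
ft_force: [0.1, 0.6, -2.9]
width: 0.0118
gripper_force: 34.9
```

```bash
python3 st.py
python3 - <<'E'
from h import *
im,d,W,c=cap('top','top6.png');im2,d2,W2,c2=cap('wrist','w6.png')
m=np.vstack([cv2.resize(im[120:290,170:480],(560,307)),cv2.resize(im2[:280],(560,245))]);cv2.imwrite('pics/m6.png',m[:,:,::-1]);np.savez('top6.npz',im=im,W=W)
E
```

```text
22.3167 [ 0.52312204 -0.28649472  0.30316188] [-1.79971530e+02 -2.17149799e-02  4.62790883e+01] [-40.1  13.   88.8   0.   78.1   3.6] 0.011849928125211443 [ 0.1  0.6 -2.9]
grasp [ 0.52311767 -0.28646694  0.25816189] lip [ 0.59321742 -0.35348526  0.2211137 ] R [[0.69, 0.72, -0.0], [0.72, -0.69, 0.0], [0.0, -0.0, -1.0]]
```

View pics/m6.png

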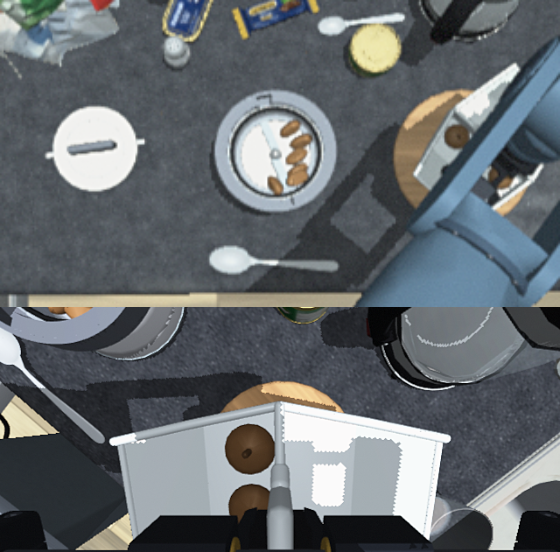

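Call:
carry_out([
  {"claw": 0.95,"xyz": [0,0.25,2],"turn": [0,0,0]},
  {"claw": 0.95,"xyz": [0,0,3.5],"turn": [0,0,0]},
  {"claw": 0.95,"xyz": [0,0,3.5],"turn": [0,0,0]},
  {"claw": 0.95,"xyz": [0,0,3.5],"turn": [0,0,0]},
  {"claw": 0.95,"xyz": [0,0,2],"turn": [0,0,0]},
])

```text
time_s: 22.83
tcp_pos: [0.5233, -0.2877, 0.1543]
tool_rot: [-179.7, 0.0, 46.3]
ft_force: [-0.1, 0.4, -4.0]
width: 0.012
gripper_force: 34.9
```

Call:
carry_out([
  {"claw": 0.95,"xyz": [0,0,1.2],"turn": [0,0,0]},
  {"claw": 0.95,"xyz": [0,0,0.8],"turn": [0,0,0]},
  {"claw": 0.95,"xyz": [0,0,0.6],"turn": [0,0,0]},
  {"claw": 0.95,"xyz": [0,0,0.3],"turn": [0,0,0]},
  {"claw": 0.95,"xyz": [0,0,0.2],"turn": [0,0,0]},
])

```text
time_s: 23.25
tcp_pos: [0.5254, -0.2901, 0.1282]
tool_rot: [179.9, -0.0, 46.2]
ft_force: [-0.3, -0.5, -2.3]
width: 0.0118
gripper_force: 34.9
```

Call:
carry_out([
  {"claw": 0.95,"xyz": [0,0,0.2],"turn": [0,0,0]},
  {"claw": 0.95,"xyz": [0,0,0],"turn": [0,0,0]},
  {"claw": 0.95,"xyz": [0,0,0],"turn": [0,0,0]},
  {"claw": 0.95,"xyz": [0,0,0],"turn": [0,0,0]},
  {"claw": 0.95,"xyz": [0,0,0],"turn": [0,0,0]},
])

```text
time_s: 23.67
tcp_pos: [0.5249, -0.2899, 0.1256]
tool_rot: [180.0, -0.0, 46.2]
ft_force: [0.3, 0.2, -4.5]
width: 0.0112
gripper_force: 34.9
```

Not seated yet; a little lower, then release.

Call:
carry_out([
  {"claw": 0.95,"xyz": [0,0,0.1],"turn": [0,0,0]},
  {"claw": 0.95,"xyz": [0,0,0.1],"turn": [0,0,0]},
  {"claw": 0.95,"xyz": [0,0,0],"turn": [0,0,0]},
  {"claw": 0.95,"xyz": [0,0,0],"turn": [0,0,0]},
  {"claw": 0.95,"xyz": [0,0,0],"turn": [0,0,0]},
])

```text
time_s: 24.08
tcp_pos: [0.5249, -0.2899, 0.124]
tool_rot: [180.0, 0.0, 46.2]
ft_force: [-2.8, 1.3, 5.8]
width: 0.0115
gripper_force: 34.9
```

Call:
carry_out([
  {"claw": 0.5,"xyz": [0,0,0],"turn": [0,0,0]},
  {"claw": 0.5,"xyz": [0,0,0],"turn": [0,0,0]},
  {"claw": 0.5,"xyz": [0,0,0],"turn": [0,0,0]},
  {"claw": 0.5,"xyz": [0,0,0],"turn": [0,0,0]},
  {"claw": 0.5,"xyz": [0,0,0],"turn": [0,0,0]},
])

```text
time_s: 24.5
tcp_pos: [0.5247, -0.2897, 0.123]
tool_rot: [-180.0, -0.0, 46.2]
ft_force: [0.2, -0.3, -0.3]
width: 0.0425
gripper_force: 0.0
```

Call:
carry_out([
  {"claw": 0.4,"xyz": [0,0,-2.5],"turn": [0,0,0]},
  {"claw": 0.4,"xyz": [0,0,-4],"turn": [0,0,0]},
  {"claw": 0.4,"xyz": [0,0,-4],"turn": [0,0,0]},
  {"claw": 0.4,"xyz": [0,0,-4],"turn": [0,0,0]},
  {"claw": 0.4,"xyz": [1.2,-1.1,-3],"turn": [0,0,0]},
])

```text
time_s: 24.92
tcp_pos: [0.5254, -0.2757, 0.302]
tool_rot: [179.7, 0.0, 46.1]
ft_force: [0.8, -0.7, -0.6]
width: 0.0532
gripper_force: 0.0
```

Call:
carry_out([
  {"claw": 0.4,"xyz": [2.6,-2.4,0],"turn": [0,0,0]},
  {"claw": 0.4,"xyz": [2.6,-2.4,0],"turn": [0,0,0]},
  {"claw": 0.4,"xyz": [2.6,-2.4,0],"turn": [0,0,0]},
  {"claw": 0.4,"xyz": [2.6,-2.4,0],"turn": [0,0,0]},
  {"claw": 0.4,"xyz": [2.6,-2.4,0],"turn": [0,0,0]},
])

```text
time_s: 25.33
tcp_pos: [0.5282, -0.095, 0.2982]
tool_rot: [180.0, -0.0, 46.2]
ft_force: [0.7, 0.5, -0.1]
width: 0.0525
gripper_force: 0.0
```

Call:
carry_out([
  {"claw": 0.4,"xyz": [2.6,-2.4,0],"turn": [0,0,-3]},
  {"claw": 0.4,"xyz": [0,0,0],"turn": [0,0,-7]},
  {"claw": 0.4,"xyz": [0,0,0],"turn": [0,0,-7]},
  {"claw": 0.4,"xyz": [0,0,0],"turn": [0,0,-7]},
  {"claw": 0.4,"xyz": [0,0,0],"turn": [0,0,-7]},
])

```text
time_s: 25.75
tcp_pos: [0.5291, -0.0607, 0.2982]
tool_rot: [180.0, 0.0, 77.6]
ft_force: [-0.1, -0.2, -0.1]
width: 0.0529
gripper_force: 0.0
```

Call:
carry_out([
  {"claw": 0.4,"xyz": [0,0,0],"turn": [0,0,-7]},
  {"claw": 0.4,"xyz": [0,0,0],"turn": [0,0,-7]},
  {"claw": 0.4,"xyz": [0,0,0],"turn": [0,0,-7]},
  {"claw": 0.4,"xyz": [0,0,0],"turn": [0,0,0]},
  {"claw": 0.4,"xyz": [0,0,0],"turn": [0,0,0]},
])

```text
time_s: 26.17
tcp_pos: [0.5291, -0.0612, 0.2981]
tool_rot: [-180.0, -0.0, 98.0]
ft_force: [0.4, -0.6, 0.3]
width: 0.0529
gripper_force: 0.0
```

```bash
python3 st.py
python3 - <<'E'
from h import *
im,d,W,c=cap('wrist','w7.png');np.savez('w7.npz',im=im,W=W)
im2,d2,W2,c2=cap('top','top7.png');np.savez('top7.npz',im=im2,W=W2)
X,Y,Z=W2[...,0],W2[...,1],W2[...,2]
m=(Z>.04)&(Z<.06)&(X>.47)&(X<.61)&(Y>.2)&(Y<.36);g=W2[m];print('bar',len(g),pca(g[:,:2]))
# collar plane map from wrist: rectify at z=.129
K,R,t=c
from itertools import product
n=400;xs=np.linspace(.62,.42,n);ys=np.linspace(.1,-.1,n)
gx,gy=np.meshgrid(xs,ys,indexing='ij');P=np.stack([gx,gy,np.full_like(gx,.129)],-1)@R.T+t
mx=(P[...,0]/P[...,2]*K[0,0]+K[0,2]).astype(np.float32);my=(P[...,1]/P[...,2]*K[1,1]+K[1,2]).astype(np.float32)
r=cv2.remap(im,mx,my,cv2.INTER_LINEAR);cv2.imwrite('pics/rect7.png',cv2.resize(np.hstack([r,cv2.resize(im,(640,400))])[:,:,::-1],(800,308)))
E
```

```text
26.1667 [ 0.52908462 -0.06117819  0.29806217] [-1.79997019e+02 -2.79059206e-03  9.79835443e+01] [-19.4   5.2  98.4   0.   76.4 -27.4] 0.05294592545799129 [ 0.4 -0.6  0.3]
grasp [ 0.529082   -0.06117635  0.25306217] lip [ 0.62513972 -0.04770263  0.21605712] R [[-0.14, 0.99, -0.0], [0.99, 0.14, 0.0], [0.0, -0.0, -1.0]]
bar 123 (array([0.53859954, 0.27613628]), np.float64(98.34535759227171), array([0.0037223 , 0.02059239]))
```

View pics/rect7.png

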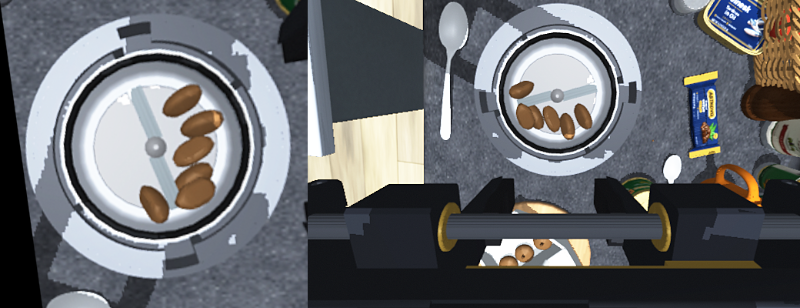

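Run:
```python
from h import *
for f in('w7','top7'):
    z=np.load(f+'.npz');im,W=z['im'],z['W'];X,Y,Z=W[...,0],W[...,1],W[...,2]
    m=(abs(Z-.129)<.006)&(np.hypot(X-.524,Y+.004)<.1);p=W[m][:,:2]
    r=np.hypot(*(p-[.524,-.004]).T)
    # outer edge: per-angle max radius
    def edge(c,inner):
        q=p-c;a=np.degrees(np.arctan2(q[:,1],q[:,0]))//4;rr=np.hypot(*q.T);o=[]
        for k in np.unique(a):
            s=np.where(a==k)[0]
            if len(s)>3:
                j=s[np.argmin(rr[s])] if inner else s[np.argmax(rr[s])]
                o.append(p[j])
        o=np.array(o);return o
    from scipy.optimize import least_squares
    for inner,R0 in((0,.086),(1,.0685)):
        o=edge(np.array([.524,-.004]),inner)
        s=least_squares(lambda v:np.hypot(o[:,0]-v[0],o[:,1]-v[1])-v[2],[.524,-.004,R0],loss='soft_l1',f_scale=.001).x;print(f,inner,len(o),s)
        if not inner: c=s[:2]
    q=W[...,:2]-c;rr=np.hypot(q[...,0],q[...,1]);a=np.degrees(np.arctan2(q[...,1],q[...,0]))
    ring=(rr>.072)&(rr<.082)
    for a0 in(15,195):
        da=(a-a0+180)%360-180
        row=[]
        for k in range(-24,25,2):
            s=ring&(abs(da-k)<=1)&np.isfinite(Z);row.append((k+a0,round(float(np.median(Z[s])),3) if s.sum() else None))
        print(row)
```

```text
w7 0 90 [ 0.52560206 -0.00279802  0.08605485]
w7 1 90 [ 0.52553484 -0.00287984  0.06826624]
[(-9, 0.305), (-7, 0.129), (-5, 0.129), (-3, 0.129), (-1, 0.129), (1, 0.13), (3, 0.128), (5, 0.108), (7, 0.107), (9, 0.105), (11, 0.109), (13, 0.105), (15, 0.108), (17, 0.105), (19, 0.117), (21, 0.13), (23, 0.13), (25, 0.129), (27, 0.129), (29, 0.129), (31, 0.129), (33, 0.129), (35, 0.129), (37, 0.13), (39, 0.129)]
[(171, 0.129), (173, 0.129), (175, 0.129), (177, 0.13), (179, 0.13), (181, 0.129), (183, 0.129), (185, 0.105), (187, 0.106), (189, 0.106), (191, 0.106), (193, 0.106), (195, 0.105), (197, 0.106), (199, 0.111), (201, 0.129), (203, 0.13), (205, 0.13), (207, 0.129), (209, 0.13), (211, 0.314), (213, 0.316), (215, 0.316), (217, 0.13), (219, 0.129)]
top7 0 45 [ 0.5242082  -0.00386777  0.08522343]
top7 1 45 [ 0.52363513 -0.00533313  0.0702805 ]
[(-9, None), (-7, None), (-5, None), (-3, None), (-1, None), (1, None), (3, None), (5, None), (7, None), (9, None), (11, None), (13, 0.107), (15, 0.108), (17, 0.105), (19, 0.109), (21, 0.129), (23, 0.131), (25, 0.131), (27, 0.128), (29, 0.13), (31, 0.129), (33, 0.13), (35, 0.132), (37, 0.132), (39, 0.129)]
[(171, 0.13), (173, 0.131), (175, 0.128), (177, 0.13), (179, 0.131), (181, 0.13), (183, 0.129), (185, 0.105), (187, 0.105), (189, 0.1), (191, 0.101), (193, 0.103), (195, 0.107), (197, 0.104), (199, 0.106), (201, 0.129), (203, 0.13), (205, 0.13), (207, 0.338), (209, 0.34), (211, 0.342), (213, 0.342), (215, 0.342), (217, 0.342), (219, 0.343)]
```

Call:
carry_out([
  {"claw": 0.4,"xyz": [2,0.3,0],"turn": [0,0,0]},
  {"claw": 0.4,"xyz": [3.4,0.6,0],"turn": [0,0,0]},
  {"claw": 0.4,"xyz": [3.4,0.6,0],"turn": [0,0,0]},
  {"claw": 0.4,"xyz": [3.4,0.6,0],"turn": [0,0,0]},
  {"claw": 0.4,"xyz": [3.4,0.6,0],"turn": [0,0,0]},
])

```text
time_s: 26.68
tcp_pos: [0.5335, 0.0985, 0.2983]
tool_rot: [180.0, 0.0, 98.0]
ft_force: [1.4, -0.2, -0.5]
width: 0.0527
gripper_force: 0.0
```

Call:
carry_out([
  {"claw": 0.4,"xyz": [3.4,0.6,0],"turn": [0,0,0]},
  {"claw": 0.4,"xyz": [3.4,0.6,0],"turn": [0,0,0]},
  {"claw": 0.4,"xyz": [3.4,0.6,0],"turn": [0,0,0]},
  {"claw": 0.4,"xyz": [3.4,0.6,0],"turn": [0,0,0]},
  {"claw": 0.4,"xyz": [3.0,0.6,0],"turn": [0,0,0]},
])

```text
time_s: 27.1
tcp_pos: [0.5392, 0.2679, 0.2982]
tool_rot: [180.0, -0.0, 98.1]
ft_force: [-0.1, -0.2, 0.0]
width: 0.0527
gripper_force: 0.0
```

Call:
carry_out([
  {"claw": 0.4,"xyz": [0,0,3],"turn": [0,0,0]},
  {"claw": 0.4,"xyz": [0,0,4],"turn": [0,0,0]},
  {"claw": 0.4,"xyz": [0,0,3],"turn": [0,0,0]},
  {"claw": 0.4,"xyz": [0,0,0],"turn": [0,0,0]},
  {"claw": 0.4,"xyz": [0,0,0],"turn": [0,0,0]},
])

```text
time_s: 27.52
tcp_pos: [0.5386, 0.2655, 0.1967]
tool_rot: [-179.8, 0.0, 98.1]
ft_force: [1.7, -0.3, 0.4]
width: 0.053
gripper_force: 0.0
```

```bash
cat > lid.py <<'E'
from h import *
s=state();print(s['time_s'],s['tcp_pos'],s['tool_rot'],s['joint_pos'].round(1))
im,d,W,c=cap('wrist','wlid.png');X,Y,Z=W[...,0],W[...,1],W[...,2]
h=cv2.cvtColor(im,cv2.COLOR_RGB2HSV)
g=W[(Z>.042)&(Z<.056)&(np.hypot(X-s['tcp_pos'][0],Y-s['tcp_pos'][1])<.06)]
print('bar',len(g),pca(g[:,:2]),cv2.minAreaRect(g[:,:2].astype(np.float32)),g[:,2].max())
c0=g[:,:2].mean(0)
m=(Z>.008)&(Z<.019)&(np.hypot(X-c0[0],Y-c0[1])<.085);p=W[m][:,:2];r=np.hypot(*(p-c0).T)
print('disc',len(p),fitcirc(p[(r>.06)&(r<.068)]))
for u in(1,-1):
    print('far',p[r>.071].mean(0) if (r>.071).any() else None);break
yaw=np.radians(s['tool_rot'][2]);tx=np.array([np.cos(yaw),np.sin(yaw)]);ty=np.array([np.sin(yaw),-np.cos(yaw)])
dd=c0-s['tcp_pos'][:2];print('tool dx,dy',dd@tx*100,dd@ty*100)
E
python3 lid.py
```

```text
27.5167 [0.53855775 0.26545216 0.19671657] [-1.79754226e+02  2.68281319e-02  9.81157099e+01] [14.9 20.1 93.1  0.  67.1  6.8]
bar 1441 (array([0.5406873, 0.2804822]), np.float64(97.81713071938874), array([0.00355813, 0.02000526])) ((0.5412888526916504, 0.2781749963760376), (0.012312362901866436, 0.07179678976535797), 7.95996618270874) 0.05244147120567186
disc 15976 (array([0.54076013, 0.27965925]), np.float64(0.06276643344043495))
far [0.54161234 0.27277766]
tool dx,dy 1.4578880433239292 0.4230056459777263
```

Call:
carry_out([
  {"claw": 0.4,"xyz": [1.15,0.3,2],"turn": [0,0,0]},
  {"claw": 0.4,"xyz": [0,0,3.5],"turn": [0,0,0]},
  {"claw": 0.4,"xyz": [0,0,3],"turn": [0,0,0]},
  {"claw": 0.4,"xyz": [0,0,1.8],"turn": [0,0,0]},
  {"claw": 0.4,"xyz": [0,0,1.0],"turn": [0,0,0]},
], squeeze=35)

```text
time_s: 27.98
tcp_pos: [0.5417, 0.2775, 0.0854]
tool_rot: [179.9, -0.0, 98.1]
ft_force: [-0.1, 0.1, -0.2]
width: 0.0527
gripper_force: 0.0
```

Call:
carry_out([
  {"claw": 0.4,"xyz": [0,0,0.2],"turn": [0,0,0]},
  {"claw": 0.9,"xyz": [0,0,0],"turn": [0,0,0]},
  {"claw": 0.9,"xyz": [0,0,0],"turn": [0,0,0]},
  {"claw": 0.9,"xyz": [0,0,0],"turn": [0,0,0]},
  {"claw": 0.9,"xyz": [0,0,0],"turn": [0,0,0]},
])

```text
time_s: 28.4
tcp_pos: [0.542, 0.2778, 0.0849]
tool_rot: [179.8, -0.0, 98.2]
ft_force: [0.2, 0.3, -0.1]
width: 0.0281
gripper_force: 0.0
```

Call:
carry_out([
  {"claw": 0.95,"xyz": [0,0,0],"turn": [0,0,0]},
  {"claw": 0.95,"xyz": [0,0,0],"turn": [0,0,0]},
  {"claw": 0.95,"xyz": [0,0,0],"turn": [0,0,0]},
  {"claw": 0.95,"xyz": [0,0,0],"turn": [0,0,0]},
  {"claw": 0.95,"xyz": [0,0,0],"turn": [0,0,0]},
])

```text
time_s: 28.82
tcp_pos: [0.5411, 0.2776, 0.0837]
tool_rot: [180.0, -0.0, 98.2]
ft_force: [-0.6, -0.1, 5.6]
width: 0.0125
gripper_force: 35.0
```

Call:
carry_out([
  {"claw": 0.95,"xyz": [0,0,-1],"turn": [0,0,0]},
  {"claw": 0.95,"xyz": [0,0,-3],"turn": [0,0,0]},
  {"claw": 0.95,"xyz": [0,0,-4],"turn": [0,0,0]},
  {"claw": 0.95,"xyz": [0,0,-4],"turn": [0,0,0]},
  {"claw": 0.95,"xyz": [0,0,-4],"turn": [0,0,0]},
])

```text
time_s: 29.23
tcp_pos: [0.5402, 0.2773, 0.2445]
tool_rot: [-179.9, 0.0, 98.2]
ft_force: [1.5, -0.3, -1.7]
width: 0.0126
gripper_force: 35.0
```

Call:
carry_out([
  {"claw": 0.95,"xyz": [-1,-0.2,-1],"turn": [0,0,0]},
  {"claw": 0.95,"xyz": [-2.5,-0.5,0],"turn": [0,0,0]},
  {"claw": 0.95,"xyz": [-3,-0.6,0],"turn": [0,0,0]},
  {"claw": 0.95,"xyz": [-3,-0.6,0],"turn": [0,0,0]},
  {"claw": 0.95,"xyz": [-3,-0.6,0],"turn": [0,0,0]},
])

```text
time_s: 29.65
tcp_pos: [0.5332, 0.149, 0.2527]
tool_rot: [-180.0, 0.0, 98.2]
ft_force: [1.3, -0.5, -1.4]
width: 0.0125
gripper_force: 35.0
```

Call:
carry_out([
  {"claw": 0.95,"xyz": [-3,-0.6,0],"turn": [0,0,0]},
  {"claw": 0.95,"xyz": [-3,-0.6,0],"turn": [0,0,0]},
  {"claw": 0.95,"xyz": [-3,-0.6,0],"turn": [0,0,0]},
  {"claw": 0.95,"xyz": [-3,-0.6,0],"turn": [0,0,0]},
  {"claw": 0.95,"xyz": [-2,-0.4,0],"turn": [0,0,0]},
])

```text
time_s: 30.07
tcp_pos: [0.5255, 0.0051, 0.2527]
tool_rot: [-179.9, 0.0, 98.1]
ft_force: [0.6, -0.2, -1.8]
width: 0.0124
gripper_force: 35.0
```

Call:
carry_out([
  {"claw": 0.95,"xyz": [-1,-0.3,0],"turn": [0,0,3]},
  {"claw": 0.95,"xyz": [0,0,0],"turn": [0,0,6]},
  {"claw": 0.95,"xyz": [0,0,0],"turn": [0,0,7]},
  {"claw": 0.95,"xyz": [0,0,0],"turn": [0,0,7]},
  {"claw": 0.95,"xyz": [0,0,0],"turn": [0,0,7]},
])

```text
time_s: 30.48
tcp_pos: [0.5241, -0.003, 0.2526]
tool_rot: [-179.9, 0.0, 67.8]
ft_force: [0.7, 0.2, -2.0]
width: 0.0124
gripper_force: 35.0
```

Call:
carry_out([
  {"claw": 0.95,"xyz": [0,0,0],"turn": [0,0,7]},
  {"claw": 0.95,"xyz": [0,0,0],"turn": [0,0,7]},
  {"claw": 0.95,"xyz": [0,0,0],"turn": [0,0,7]},
  {"claw": 0.95,"xyz": [0,0,0],"turn": [0,0,7]},
  {"claw": 0.95,"xyz": [0,0,0],"turn": [0,0,7]},
])

```text
time_s: 30.9
tcp_pos: [0.5241, -0.0028, 0.2526]
tool_rot: [-180.0, 0.1, 32.9]
ft_force: [-0.3, -0.3, -1.9]
width: 0.013
gripper_force: 35.0
```

Call:
carry_out([
  {"claw": 0.95,"xyz": [0,0,0],"turn": [0,0,7]},
  {"claw": 0.95,"xyz": [0,0,0],"turn": [0,0,7]},
  {"claw": 0.95,"xyz": [0,0,0],"turn": [0,0,5]},
  {"claw": 0.95,"xyz": [0,0,0],"turn": [0,0,2]},
  {"claw": 0.95,"xyz": [0,0,0],"turn": [0,0,0]},
])

```text
time_s: 31.32
tcp_pos: [0.5242, -0.0028, 0.2526]
tool_rot: [-180.0, 0.1, 12.1]
ft_force: [-0.3, -1.3, -2.1]
width: 0.0128
gripper_force: 35.0
```

```bash
python3 st.py
python3 - <<'E'
from h import *
im,d,W,c=cap('wrist','w8.png');np.savez('w8.npz',im=im,W=W);im2,d2,W2,c2=cap('scene','s8.png');np.savez('s8.npz',im=im2,W=W2)
m=np.hstack([cv2.resize(im,(480,300)),cv2.resize(im2[130:260,240:390],(320,300))]);cv2.imwrite('pics/m8.png',m[:,:,::-1])
E
```

```text
31.3167 [ 0.52418768 -0.00278038  0.2526083 ] [-1.79975836e+02  6.19118495e-02  1.21250121e+01] [-13.3   6.9 102.1  -0.   71.1  64.6] 0.012839955667302862 [-0.3 -1.3 -2.1]
grasp [ 0.52413615 -0.00277204  0.20760833] lip [ 0.54446814 -0.09760127  0.17056745] R [[0.98, 0.21, -0.0], [0.21, -0.98, 0.0], [-0.0, -0.0, -1.0]]
```

View pics/m8.png

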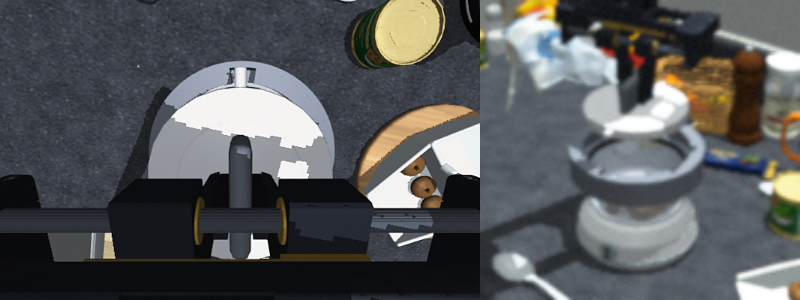

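```bash
cat > fit8.py <<'E'
from h import *
import sys
from scipy.optimize import least_squares
z=np.load(sys.argv[1]);W=z['W'];X,Y,Z=W[...,0],W[...,1],W[...,2];zl=float(sys.argv[2])
def outer(zc,R0,tol,lo=-70,hi=100):
    p=W[(abs(Z-zc)<tol)&(np.hypot(X-.524,Y+.003)<R0+.006)][:,:2];q=p-[.5245,-.003];a=np.degrees(np.arctan2(q[:,1],q[:,0]));rr=np.hypot(*q.T);o=[]
    for k in range(lo,hi,3):
        s=np.where((a>=k)&(a<k+3)&(abs(a-12)>9))[0]
        if len(s)>3:
            j=s[np.argmax(rr[s])]
            if rr[j]>R0-.006:o.append(p[j])
    o=np.array(o);f=least_squares(lambda v:np.hypot(*(o-v).T)-R0,[.524,-.003],loss='soft_l1',f_scale=.0007)
    print(zc,R0,len(o),f.x.round(4),'res',np.abs(f.fun).mean().round(5))
outer(zl,.066,.004);outer(.129,.086,.004,-80,110)
m=(abs(Z-zl+.006)<.006)&(np.hypot(X-.524,Y+.003)>.069)&(np.hypot(X-.524,Y+.003)<.08);print('pin',m.sum(),W[m].mean(0) if m.any() else '')
E
python3 fit8.py w8.npz .183
```

```text
0.183 0.066 52 [ 0.524 -0.002] res 0.00027
0.129 0.086 55 [ 0.5251 -0.0029] res 0.00011
pin 321 [0.59577568 0.01347836 0.18060113]
```

Call:
carry_out([
  {"claw": 0.95,"xyz": [0.09,0.11,1.0],"turn": [0,0,0]},
  {"claw": 0.95,"xyz": [0,0,1.5],"turn": [0,0,0]},
  {"claw": 0.95,"xyz": [0,0,0.9],"turn": [0,0,0]},
  {"claw": 0.95,"xyz": [0,0,0],"turn": [0,0,0]},
  {"claw": 0.95,"xyz": [0,0,0],"turn": [0,0,0]},
])

```text
time_s: 31.83
tcp_pos: [0.5253, -0.0035, 0.2181]
tool_rot: [-179.9, 0.1, 12.2]
ft_force: [-0.3, -1.0, -1.5]
width: 0.0124
gripper_force: 35.0
```

Call:
carry_out([
  {"claw": 0.95,"xyz": [0,0,0.3],"turn": [0,0,0]},
  {"claw": 0.95,"xyz": [0,0,0.3],"turn": [0,0,0]},
  {"claw": 0.95,"xyz": [0,0,0.3],"turn": [0,0,0]},
  {"claw": 0.95,"xyz": [0,0,0.2],"turn": [0,0,0]},
  {"claw": 0.95,"xyz": [0,0,0],"turn": [0,0,0]},
])

```text
time_s: 32.25
tcp_pos: [0.5256, -0.0035, 0.2077]
tool_rot: [-180.0, 0.0, 12.2]
ft_force: [-0.1, 0.5, -1.6]
width: 0.0126
gripper_force: 35.0
```

```bash
python3 st.py; python3 -c "
from h import *
im,d,W,c=cap('wrist','w9.png');np.savez('w9.npz',im=im,W=W);s=state();print(s['tcp_pos'][2]-.0837+.014)"; python3 fit8.py w9.npz .140
```

```text
32.25 [ 0.52562952 -0.00353211  0.20773163] [-1.79985236e+02  3.21175752e-02  1.22021672e+01] [-13.3  10.3 103.9  -0.   65.8  64.5] 0.01260805510364932 [-0.1  0.5 -1.6]
grasp [ 0.52560242 -0.00352611  0.16273164] lip [ 0.54608221 -0.09832974  0.12570665] R [[0.98, 0.21, -0.0], [0.21, -0.98, 0.0], [-0.0, -0.0, -1.0]]
0.13826161065589815
0.14 0.066 52 [ 0.5253 -0.0027] res 0.00028
0.129 0.086 57 [ 0.5253 -0.0029] res 0.00013
pin 8711 [0.57065026 0.00716365 0.12975077]
```

Call:
carry_out([
  {"claw": 0.95,"xyz": [0,0,0.3],"turn": [0,0,0]},
  {"claw": 0.95,"xyz": [0,0,0.3],"turn": [0,0,0]},
  {"claw": 0.95,"xyz": [0,0,0.3],"turn": [0,0,0]},
  {"claw": 0.95,"xyz": [0,0,0.2],"turn": [0,0,0]},
  {"claw": 0.95,"xyz": [0,0,0.1],"turn": [0,0,0]},
])

```text
time_s: 32.72
tcp_pos: [0.5256, -0.0035, 0.1956]
tool_rot: [-180.0, 0.0, 12.2]
ft_force: [-0.1, -0.4, -2.0]
width: 0.0131
gripper_force: 35.0
```

Call:
carry_out([
  {"claw": 0.95,"xyz": [0,0,0.1],"turn": [0,0,0]},
  {"claw": 0.95,"xyz": [0,0,0.1],"turn": [0,0,0]},
  {"claw": 0.95,"xyz": [0,0,0.05],"turn": [0,0,0]},
  {"claw": 0.95,"xyz": [0,0,0],"turn": [0,0,0]},
  {"claw": 0.95,"xyz": [0,0,0],"turn": [0,0,0]},
])

```text
time_s: 33.13
tcp_pos: [0.5259, -0.0036, 0.1937]
tool_rot: [180.0, -0.0, 12.2]
ft_force: [-0.4, 0.5, -1.6]
width: 0.0124
gripper_force: 35.0
```

Call:
carry_out([
  {"claw": 0.95,"xyz": [0,0,0.07],"turn": [0,0,0]},
  {"claw": 0.95,"xyz": [0,0,0.07],"turn": [0,0,0]},
  {"claw": 0.95,"xyz": [0,0,0.06],"turn": [0,0,0]},
  {"claw": 0.95,"xyz": [0,0,0],"turn": [0,0,0]},
  {"claw": 0.95,"xyz": [0,0,0],"turn": [0,0,0]},
])

```text
time_s: 33.55
tcp_pos: [0.526, -0.0036, 0.192]
tool_rot: [180.0, -0.0, 12.2]
ft_force: [-0.7, 0.6, 2.2]
width: 0.0124
gripper_force: 35.0
```

```bash
python3 st.py
```

```text
33.55 [ 0.52600608 -0.00361089  0.19197742] [ 1.79990629e+02 -2.25093706e-02  1.21998757e+01] [-13.3  11.6 104.5   0.   63.9  64.5] 0.012359473825939275 [-0.7  0.6  2.2]
grasp [ 0.52602492 -0.00361435  0.14697743] lip [ 0.5465387  -0.09842658  0.1099933 ] R [[0.98, 0.21, 0.0], [0.21, -0.98, -0.0], [0.0, 0.0, -1.0]]
```

Call:
carry_out([
  {"claw": 0.95,"xyz": [0,0,0],"turn": [0,0,4]},
  {"claw": 0.95,"xyz": [0,0,0],"turn": [0,0,4]},
  {"claw": 0.95,"xyz": [0,0,0],"turn": [0,0,4]},
  {"claw": 0.95,"xyz": [0,0,0.02],"turn": [0,0,4]},
  {"claw": 0.95,"xyz": [0,0,0.02],"turn": [0,0,4]},
])

```text
time_s: 33.97
tcp_pos: [0.5264, -0.0037, 0.1918]
tool_rot: [180.0, -0.1, -8.0]
ft_force: [1.2, -0.8, 2.8]
width: 0.0125
gripper_force: 35.0
```

```bash
python3 -c "
from h import *
s=state();print(s['tool_rot'],s['ft_force'],s['wrist_torque'],s['tcp_pos'])"
```

```text
[ 1.79987768e+02 -8.64470621e-02 -7.98720038e+00] [ 1.16090831 -0.80323594  2.79220492] [0.09759493 0.1569521  0.06771509] [ 0.52637731 -0.0037199   0.19181339]
```

Call:
carry_out([
  {"claw": 0.95,"xyz": [0,0,0.02],"turn": [0,0,4]},
  {"claw": 0.95,"xyz": [0,0,0.02],"turn": [0,0,4]},
  {"claw": 0.95,"xyz": [0,0,0.02],"turn": [0,0,4]},
  {"claw": 0.95,"xyz": [0,0,0.02],"turn": [0,0,4]},
  {"claw": 0.95,"xyz": [0,0,0.02],"turn": [0,0,4]},
])

```text
time_s: 34.38
tcp_pos: [0.5266, -0.0038, 0.1911]
tool_rot: [-180.0, -0.1, -28.0]
ft_force: [-0.8, 0.3, 5.3]
width: 0.0127
gripper_force: 35.0
```

```bash
python3 -c "
from h import *
s=state();print(s['tool_rot'],s['ft_force'],s['wrist_torque'],s['tcp_pos'])"
```

```text
[-1.79972828e+02 -1.20610664e-01 -2.79840921e+01] [-0.8483707   0.3476087   5.32294133] [0.13370198 0.14792051 0.1134111 ] [ 0.52661263 -0.00376864  0.19110905]
```

Call:
carry_out([
  {"claw": 0.95,"xyz": [0,0,0.02],"turn": [0,0,4]},
  {"claw": 0.95,"xyz": [0,0,0.02],"turn": [0,0,4]},
  {"claw": 0.95,"xyz": [0,0,0],"turn": [0,0,3]},
  {"claw": 0.95,"xyz": [0,0,0],"turn": [0,0,3]},
  {"claw": 0.95,"xyz": [0,0,0],"turn": [0,0,2]},
])

```text
time_s: 34.8
tcp_pos: [0.5268, -0.0038, 0.1909]
tool_rot: [-179.9, -0.1, -43.9]
ft_force: [0.3, -1.0, 6.0]
width: 0.0125
gripper_force: 35.0
```

```bash
python3 -c "
from h import *
s=state();print(s['tool_rot'],s['ft_force'],s['wrist_torque'],s['tcp_pos'])"
```

```text
[-1.79928416e+02 -1.31066844e-01 -4.39341901e+01] [ 0.27651111 -1.03110754  6.04126098] [0.15721992 0.17657909 0.12539484] [ 0.52677988 -0.0037982   0.19092298]
```

Call:
carry_out([
  {"claw": 0.95,"xyz": [0,0,0],"turn": [0,0,1]},
  {"claw": 0.95,"xyz": [0,0,0],"turn": [0,0,1]},
  {"claw": 0.95,"xyz": [0,0,0],"turn": [0,0,1]},
  {"claw": 0.95,"xyz": [0,0,0],"turn": [0,0,0]},
  {"claw": 0.95,"xyz": [0,0,0],"turn": [0,0,0]},
])

```text
time_s: 35.22
tcp_pos: [0.5263, -0.0042, 0.1909]
tool_rot: [180.0, -0.1, -46.7]
ft_force: [-2.8, -2.1, 5.9]
width: 0.0124
gripper_force: 35.2
```

```bash
python3 -c "
from h import *
s=state();print(s['tool_rot'],s['ft_force'],s['wrist_torque'],s['tcp_pos'])"
```

```text
[ 1.79981898e+02 -1.21221199e-01 -4.67376730e+01] [-2.83712721 -2.12626641  5.93029305] [-0.15665337  0.49339756  0.46802055] [ 0.52632534 -0.00421284  0.19087338]
```

Call:
carry_out([
  {"claw": 0.95,"xyz": [0,0,0],"turn": [0,0,1]},
  {"claw": 0.95,"xyz": [0,0,0],"turn": [0,0,1]},
  {"claw": 0.95,"xyz": [0,0,0],"turn": [0,0,0]},
  {"claw": 0.95,"xyz": [0,0,0],"turn": [0,0,0]},
  {"claw": 0.95,"xyz": [0,0,0],"turn": [0,0,0]},
])

```text
time_s: 35.63
tcp_pos: [0.526, -0.0046, 0.1909]
tool_rot: [179.9, -0.1, -48.7]
ft_force: [-4.7, -3.4, 7.4]
width: 0.0128
gripper_force: 36.0
```

```bash
python3 -c "
from h import *
s=state();print(s['tool_rot'],s['ft_force'],s['wrist_torque'],s['tcp_pos'])"
```

```text
[ 1.79907013e+02 -1.13065368e-01 -4.86979374e+01] [-4.70916944 -3.40762745  7.35419971] [-0.55127361  0.81644214  0.78475616] [ 0.52595529 -0.0045691   0.19085067]
```

Call:
carry_out([
  {"claw": 0.95,"xyz": [0,0,0],"turn": [0,0,-1.5]},
  {"claw": 0.95,"xyz": [0,0,0],"turn": [0,0,0]},
  {"claw": 0.6,"xyz": [0,0,0],"turn": [0,0,0]},
  {"claw": 0.5,"xyz": [0,0,0],"turn": [0,0,0]},
  {"claw": 0.4,"xyz": [0,0,0],"turn": [0,0,0]},
])

```text
time_s: 36.05
tcp_pos: [0.5258, -0.0035, 0.1896]
tool_rot: [-180.0, 0.0, -47.3]
ft_force: [0.4, 0.4, -0.0]
width: 0.0308
gripper_force: 0.0
```

Call:
carry_out([
  {"claw": 0.4,"xyz": [0,0,0],"turn": [0,0,0]},
  {"claw": 0.4,"xyz": [0,0,0],"turn": [0,0,0]},
  {"claw": 0.4,"xyz": [0,0,0],"turn": [0,0,0]},
  {"claw": 0.4,"xyz": [0,0,-2],"turn": [0,0,0]},
  {"claw": 0.4,"xyz": [0,0,-3],"turn": [0,0,0]},
])

```text
time_s: 36.47
tcp_pos: [0.5238, -0.0031, 0.2372]
tool_rot: [179.8, 0.3, -47.3]
ft_force: [0.7, -0.4, -0.4]
width: 0.0531
gripper_force: 0.0
```

Call:
carry_out([
  {"claw": 0.4,"xyz": [0,0,-3],"turn": [0,0,0]},
  {"claw": 0.4,"xyz": [0,0,-3],"turn": [0,0,0]},
  {"claw": 0.4,"xyz": [-3,0,-2],"turn": [0,0,0]},
  {"claw": 0.4,"xyz": [-4,0,0],"turn": [0,0,0]},
  {"claw": 0.4,"xyz": [-4,0,0],"turn": [0,0,0]},
])

```text
time_s: 36.88
tcp_pos: [0.4513, 0.0775, 0.3214]
tool_rot: [-179.9, -0.1, -47.4]
ft_force: [0.8, 0.1, -1.1]
width: 0.0528
gripper_force: 0.0
```

Call:
carry_out([
  {"claw": 0.4,"xyz": [-4,0,0],"turn": [0,0,0]},
  {"claw": 0.4,"xyz": [-4,0,0],"turn": [0,0,0]},
  {"claw": 0.4,"xyz": [0,0,0],"turn": [0,0,0]},
  {"claw": 0.4,"xyz": [0,0,0],"turn": [0,0,0]},
  {"claw": 0.4,"xyz": [0,0,0],"turn": [0,0,0]},
])

```text
time_s: 37.3
tcp_pos: [0.3975, 0.1359, 0.3202]
tool_rot: [-180.0, -0.1, -47.2]
ft_force: [0.4, 0.1, 0.8]
width: 0.0529
gripper_force: 0.0
```

```bash
python3 st.py
python3 - <<'E'
from h import *
im,d,W,c=cap('wrist','w10.png');im2,d2,W2,c2=cap('top','top10.png')
m=np.hstack([cv2.resize(im,(400,250)),cv2.resize(im2[120:290,180:480],(400,250))]);cv2.imwrite('pics/m10.png',m[:,:,::-1])
for n,W in(('w',W),('t',W2)):
    X,Y,Z=W[...,0],W[...,1],W[...,2];r=np.hypot(X-.5255,Y+.0035)
    g=W[(r<.045)&(Z>.148)&(Z<.175)];print(n,'bar',len(g),pca(g[:,:2])[:2] if len(g)>5 else '',np.median(g[:,2]))
    l=(r>.045)&(r<.06)&(Z>.1)&(Z<.15);print('lid z',np.median(Z[l]),np.percentile(Z[l],[10,90]))
    cc=(r>.075)&(r<.083)&(Z>.11)&(Z<.15);print('collar z',np.median(Z[cc]))
E
```

```text
37.3 [0.39746738 0.13592917 0.32016049] [-1.79962543e+02 -6.33359635e-02 -4.72495452e+01] [  2.6 -11.6 111.8  -0.   79.8 139.9] 0.05288871337301706 [0.4 0.1 0.8]
grasp [0.39752275 0.13591261 0.27516052] lip [0.32633958 0.07005472 0.23809714] R [[0.68, -0.73, 0.0], [-0.73, -0.68, -0.0], [0.0, -0.0, -1.0]]
w bar 0  nan
lid z 0.12207551826014847 [0.12110911 0.12304997]
collar z 0.12940400289665957
t bar 150 (array([ 0.5238587 , -0.00396416]), np.float64(133.89501447520792)) 0.15705419586811217
lid z 0.12221784424319927 [0.11904015 0.12527186]
collar z 0.12948924735793038
  return _methods._mean(a, axis=axis, dtype=dtype,
  ret = ret.dtype.type(ret / rcount)
```

View pics/m10.png

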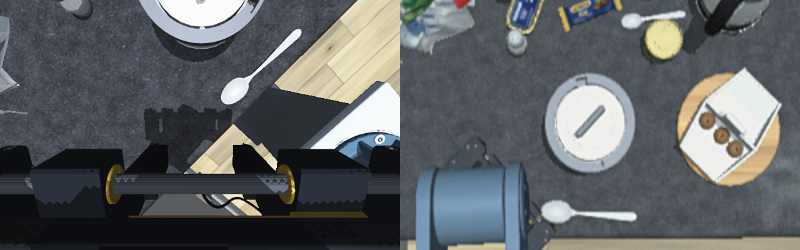

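```bash
python3 -c "
from plant import job
print(job.job_done())"
```

```text
the job is handed in; nothing more can be done
None
```

The job is handed in, with no verdict shown. All six nuts I found are in the chopper (four from the dish, two from the worktop), the figs are still in the dish, which is upright on its board, and the lid is turned about 58° to its stop and down tight; the salt shaker and tin were not touched.

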